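Put the club's radio kit on charge

ROBOT

A 6-joint arm with a two-finger parallel gripper is mounted at the origin on the work surface. World frame = base frame: x ahead of the robot, y to its left, z up, the work surface at z = 0. Lengths are in mm, angles in rad, forces in N, time in s.
With the tool pointing down it reaches from about 350 to 975 mm from the base axis. Payload 17.4 kg.
Tool frame: the origin (TCP) lies midway between the tips of the shut fingers; the grasp point (between the pads) lies ctrl.pinch_z behind it (ctrl.pinch_z is the distance from the TCP to the grasp point, in mm); z points along the fingers, y is the line along which they close (so a half turn about z gives the same grasp; the last joint's range is limited). The gripper opens to 85 mm and grips with 20 to 120 N. Pads are 22 mm wide; open, the fingers measure 114 mm over their backs; the gripper's body (76 mm by 85 mm) begins 54 mm behind the grasp point. The pads swing forward as they close: fully open they stand 13 mm farther back than shut.
Start: joints at [1.196, 0.116, 1.442, -0, 1.584, -0.038], TCP at [223.074, 637.079, 231.303] pointing down, gripper open.
Joint ranges: [-2.83, 2.83], [-0.83, 2.19], [0.07, 2.5], [-1.14, 4.28], [0.01, 3], [-2.97, 2.97]. Speed limits (rad/s): [1.89, 1.89, 2.22, 3.14, 3.14, 3.14].

INTERFACE

Orientations are given as a unit quaternion [x, y, z, w].
In Python, from bench import ctrl gives the robot as it stands.
- The arm moves only by the shell command python3 -m inch 'ROWS' [FORCE]. ROWS is JSON, a list of rows, each a list of 3 entries, a list of its own where there are three numbers: the shift along the tool's x, y, z in mm, then the turn, a rotation vector about the tool's x, y, z in degrees, then the opening, from -1 (shut) to 1 (fully open). In form: [[[tx, ty, tz], [ax, ay, az], claw], ...]. A call has 1 to 10 rows; each row shifts and turns the commanded pose from where the row before left it, along the tool's axes as they then stand; what a row does not reach is not made up. A row lasts 1/12 s, in which the tool goes at most 41.7 mm and 7.16 degrees, less where a joint would pass 70% of its speed; a pose out of reach is approached as far as the arm can. A call with a gripper value outside its range is refused whole. The fingers move at their own pace and stop on an object; FORCE is the grip in N (left out, the last holds). Time passes only in rows, so rows that do not move let the fingers close. It gives the time, the measured TCP pose, the force, the opening and the grip force at its end, in the units of the state.
- ctrl.read_state(): the state, without advancing time (a new reading comes with each control period).
- ctrl.get_image(name): name is "side" or "top"; returns a dict with "pixels" (480x640x3 uint8, red, green, blue), "fov_y" (degrees; the focal length in pixels is half the picture's height over the tangent of half this angle, whatever the lens; pixels are square), "cx", "cy" (the principal point, pixels), "dist_coeffs" ([k1, k2, p1, p2, k3] as OpenCV has them; the pictures are not rectified), "view" (4x4, takes a point from world to camera coordinates). Camera axes: x right, y up, looking along -z (the intrinsics and any distortion apply to the point x, -y, -z); pixel columns grow to the right and rows downward; lengths in mm; the calibration is good to about 2 mm. A picture is of the moment at which its call begins. There is no depth.
- ctrl.finish_job(): hands the job in; it is judged then, once.
Trained networks look in a picture, given as the dict that the camera call returned (one of the last four; its "shot" number tells which), for a name from the list of things; names that differ only in an ending like _2 or _b are one class to them, and where a whole thing is asked for, a point or a joint stands for the part that bears it (a point fixed in the world has none). Each returns a list of dicts, best first, with "conf" (0 to 1); they miss things now and then, are a little off and sometimes report something else, mostly with a low value. They report only what shows in the picture. A call takes as long as a camera call. They do not tell look-alikes from the thing itself.
- ctrl.look_for(picture, target): "box" ([left, top, right, bottom] as shares, 0 to 1, of the picture: columns of its width, rows of its height, round what is visible of it).
- ctrl.landmark_of(picture, target): "position" ([column, row] as shares, 0 to 1, of the picture: columns of its width, rows of its height: a listed point, or the origin of a listed thing).
The state is a dict: "t": time; "joints": joint angles; "joint_velocities": joint speeds; "joint_efforts": joint torques, N m; "tcp_pos": TCP position; "tcp_rot": TCP orientation; "contact_force": force on the tool from outside, world axes, zero at the start; "ft_torque": the same for the moment, N m; "width": finger opening in mm; "gripper_force": force on a finger pad.
Only numpy, scipy, OpenCV 4.12 (cv2) and the standard library are available. Lean on these libraries where they do the work, as an engineer would, in place of code of your own. Each camera call takes 0.05 s, during which the arm holds its last target. There are 200 camera calls.

TASK

Put the radio club's kit on charge: slide every battery pack on the bench fully home under the charger's hood, brass contacts first, one to a bay (any bays), and stand every handheld radio upright on its foot, wholly on the charging pad. Once all of them are in place, and not before, push the charger's switch lever fully over to its back position. Leave the mug, the steel jar, the plug adaptor and the hand microphone where they are.

Things in the scene. Friction and masses are not known exactly. Their poses are not given: they have to be found in the camera images.
- charger: grey bench charger, fixed: a flat hood (230 mm wide, from x = 0 to x = 135 mm, top 64 mm above the bench) over three identical open-fronted bays side by side. Origin on the bench, in the middle of the mouth plane (x = 0); +x points into the bays, +y to the left, z up
- mouth (a point): same point and axes as the charger's origin. Bays are centred at y = -72, 0 and +72 mm, each 58 mm wide, 50 mm high under the hood and 108 mm deep from the mouth to the back stop at x = 108 mm; their floor is the bench itself, the walls between them are 14 mm thick
- switch (a joint): black toggle switch lever on top of the hood: hinged about the charger's y axis at charger x = 92, y = 36, z = 86 mm, 60 mm from the hinge to the centre of its 26 mm ball. Reads near 0 when off (ball leaning 0.5 rad towards the mouth), 1.0 when fully on (leaning 0.5 rad towards the back); light friction, stays where it is left
- switch_tip (a point): centre of the ball of the switch lever
- pad: flat black rubber charging pad for the handheld radios, fixed to the bench: 110 x 230 mm, 8 mm thick. Origin at the centre of its underside on the bench; y along its long side, z up
- pack1: grey battery pack, a box 120 x 50 x 40 mm (x, y, z), 0.32 kg, lying on the bench; origin at the centre of its underside, +x points to the end with the three brass contacts. When home in a bay its other end stays 12 mm outside the mouth. None if this pack is absent or held
- pack1_contacts (a point): centre of the contact end face of this pack (60 mm ahead of its origin along x, 20 mm up)
- pack2: grey battery pack, a box 120 x 50 x 40 mm (x, y, z), 0.32 kg, lying on the bench; origin at the centre of its underside, +x points to the end with the three brass contacts. When home in a bay its other end stays 12 mm outside the mouth. None if this pack is absent or held
- pack2_contacts (a point): centre of the contact end face of this pack (60 mm ahead of its origin along x, 20 mm up)
- pack3: grey battery pack, a box 120 x 50 x 40 mm (x, y, z), 0.32 kg, lying on the bench; origin at the centre of its underside, +x points to the end with the three brass contacts. When home in a bay its other end stays 12 mm outside the mouth. None if this pack is absent or held
- pack3_contacts (a point): centre of the contact end face of this pack (60 mm ahead of its origin along x, 20 mm up)
- radio1: black handheld radio, a box 105 x 58 x 34 mm (x, y, z), 0.28 kg, lying on its back at first; origin at the centre of its back face, z out of the front with the screen, +x along its length to the top end, which has an antenna stub (14 mm thick, 22 mm long, at y = +17 mm) and a knob 9 mm high. The other end is its flat foot. None while held
- radio1_foot (a point): centre of the foot end face of this radio (52.5 mm behind its origin along x, 17 mm towards the front)
- radio2: black handheld radio, a box 105 x 58 x 34 mm (x, y, z), 0.28 kg, lying on its back at first; origin at the centre of its back face, z out of the front with the screen, +x along its length to the top end, which has an antenna stub (14 mm thick, 22 mm long, at y = +17 mm) and a knob 9 mm high. The other end is its flat foot. None while held
- radio2_foot (a point): centre of the foot end face of this radio (52.5 mm behind its origin along x, 17 mm towards the front)
- mug: white mug, 90 mm high, not part of the job
- adaptor: small steel plug adaptor, 24 mm high, not part of the job
- handmic: black hand microphone, 70 x 55 x 30 mm, no antenna, not part of the job
- tin: small steel jar, 60 mm high, not part of the job
There are look-alikes about, which are no part of the job. Leave any green look-alike of the pack1 alone.

How it is judged:
By the outcome, as a careful person would: the job done as asked, in the order asked, and still so for the second after the job is handed in, with the robot touching nothing.
Of pack1, pack2, pack3 only 2 to 3 are there at a start; the rules pass over those that are not, and their reading is None.
At some moment in a run one of pack1, pack2, pack3 may be knocked a few centimetres aside while the robot is not near it.
Once in a run the grip may slacken for a moment while it holds something.
It also fails if it takes over 210 s, if anything falls off the work surface, if the arm or the gripper's body presses on something with over 40 N, if the wrist force passes 120 N, or if a joint passes its speed limit or range.

## Working session

There is one attempt and no reset: what is moved stays moved. The work goes in short steps, Python scripts to look and compute and a shell command to move; the robot and the scene stay as the last step left them, time stands still between calls to the robot, and variables do not carry over. Pictures are saved under pics/ and viewed, at most 14 in all, crops included, and the job is handed in when it is done.

```bash
ls; mkdir -p pics
cat > h.py <<'E'
import numpy as np, cv2
from bench import ctrl
def K(im):
    f=240/np.tan(np.radians(im["fov_y"])/2)
    return np.array([[f,0,im["cx"]],[0,f,im["cy"]],[0,0,1.]])
F=np.diag([1,-1,-1,1.])
def V(im): return F@np.array(im["view"])
def proj(im,P):
    v=V(im); r,_=cv2.Rodrigues(v[:3,:3])
    return cv2.projectPoints(np.array(P,float).reshape(-1,3),r,v[:3,3],K(im),np.array(im["dist_coeffs"],float))[0].reshape(-1,2)
def ray(im,uv):
    v=V(im); n=cv2.undistortPoints(np.array(uv,float).reshape(-1,1,2),K(im),np.array(im["dist_coeffs"],float)).reshape(2)
    d=v[:3,:3].T@np.array([n[0],n[1],1]); return -v[:3,:3].T@v[:3,3], d/np.linalg.norm(d)
def onz(im,uv,z):
    o,d=ray(im,uv); return o+d*(z-o[2])/d[2]
def tri(a,ua,b,ub):
    o1,d1=ray(a,ua);o2,d2=ray(b,ub)
    s=np.linalg.lstsq(np.c_[d1,-d2],o2-o1,rcond=None)[0]
    p,q=o1+s[0]*d1,o2+s[1]*d2
    return (p+q)/2,np.linalg.norm(p-q)
def save(im,n,s=None): cv2.imwrite(f"pics/{n}.png",cv2.cvtColor(im["pixels"],cv2.COLOR_RGB2BGR))
E
python3 - <<'E'
from h import *
np.set_printoptions(precision=1,suppress=True)
T=ctrl.get_image("top");S=ctrl.get_image("side")
save(T,"t0");save(S,"s0")
for n,i in(("T",T),("S",S)):
    print(n,i["fov_y"],i["dist_coeffs"],ray(i,[320,240]))
    for t in ["pack1","pack1_contacts","radio1","radio1_foot","mouth","charger","switch_tip","pad","mug","tin","adaptor","handmic"]:
        for d in ctrl.landmark_of(i,t):
            uv=np.array(d["position"])*[640,480]
            print(n,t,round(d["conf"],2),uv,onz(i,uv,0 if t not in("pack1_contacts","radio1_foot") else 20)[:2])
print(ctrl.pinch_z,ctrl.read_state())
E
```

```text
pics
T 57.784748731504806 [-0.1  0.   0.   0.   0. ] (array([ 306.9,   43.7, 1143.1]), array([ 0.1,  0. , -1. ]))
T pack1 0.93 [394. 241.] [ 448.5 -151.3]
T pack1 0.88 [339.7 256.7] [410.  -6.]
T pack1 0.7 [458.8 348.5] [ 163.8 -308.8]
T pack1 0.59 [198.  254.1] [425.  369.7]
T pack1_contacts 0.74 [388.5 217.1] [ 509.6 -136.3]
T pack1_contacts 0.59 [443.7 370.3] [ 113.1 -261. ]
T radio1 0.95 [345.9 164.2] [662.  -30.1]
T radio1 0.86 [392.6 170.4] [ 642.1 -156.6]
T radio1 0.34 [176.  203.5] [563.8 432.6]
T radio1 0.24 [342.9 234. ] [470.3 -16.2]
T radio1_foot 0.72 [344.4 146.9] [704.3 -26.2]
T radio1_foot 0.61 [382.5 151.3] [ 689.9 -128.5]
T mouth 0.74 [269.3 196.9] [575.6 178.9]
T mouth 0.33 [387.5 215. ] [ 519.  -137.2]
T charger 0.91 [265.1 199.5] [568.8 190.3]
T charger 0.51 [343.3 166.4] [655.9 -22.7]
T charger 0.28 [414.  144.9] [ 713.6 -219.4]
T switch_tip 0.52 [243.9 161.2] [677.3 248.1]
T pad 0.66 [475.2 210.6] [ 526.3 -375.9]
T mug 0.92 [468.5 158.5] [ 672.5 -368.4]
T tin 0.57 [176.4 199.8] [574.  431.8]
T adaptor 0.72 [348.  169.5] [647.  -35.2]
T adaptor 0.46 [364.2 138.6]
[... 756 characters left out ...]
373.5 177.8] [688.7 503.2]
S pad 0.67 [461.5 360.5] [ 719.1 -220.8]
S mug 0.94 [470.  440.8] [ 679.6 -377. ]
S mug 0.4 [311.5 197.4] [489.2 400.5]
S tin 0.95 [333.1 191.3] [555.1 430.4]
S adaptor 0.48 [450.2 306.5] [743.2 -79.5]
S handmic 0.97 [462.1 358.6] [ 721.6 -216.6]
18.700000000000003 {'t': 1.3, 'joints': array([ 1.2,  0.1,  1.4,  0. ,  1.6, -0. ]), 'joint_velocities': array([-0.,  0., -0., -0.,  0., -0.]), 'joint_efforts': array([ -0. , -73.2, -63.3,  -0. ,   0. ,  -0. ]), 'tcp_pos': array([223.1, 637.1, 231.3]), 'tcp_rot': array([0.2, 1. , 0. , 0. ]), 'contact_force': array([ 1.1, -0.4,  0.9]), 'ft_torque': array([ 0. ,  0. , -0.1]), 'gripper_force': 0.0, 'width': 84.96424282240217}
```

View pics/t0.png

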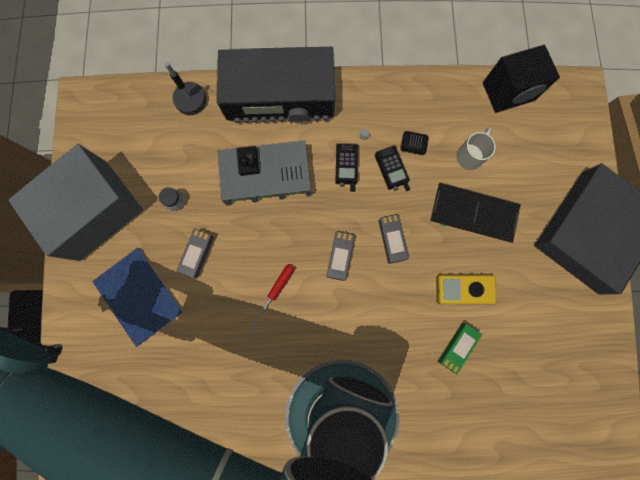

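View pics/s0.png

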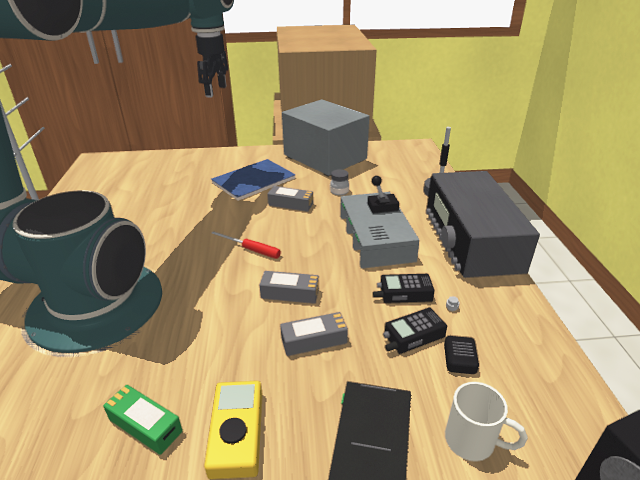

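The top view shows three grey packs at about (394,240), (341,256) and (195,254), with their contacts towards the top of the picture. The two radios are at (346,165) and (393,168), antennas towards the robot. The charger is at (265,170) and the pad at (475,212). A green look-alike sits at (460,347) and a screwdriver at (272,295). The side view agrees. Next I refine the poses by fitting silhouettes in both views.

```bash
cat > fit.py <<'E'
from h import *
from scipy.optimize import minimize
def box(x0,x1,y0,y1,z0,z1): return [[x,y,z] for x in(x0,x1) for y in(y0,y1) for z in(z0,z1)]
M={"pack":box(-60,60,-25,25,0,40),
"radio":box(-52.5,52.5,-29,29,0,34)+box(52,74.5,10,24,10,24),
"charger":box(0,135,-115,115,0,64)+box(50,76,23,49,126,152),
"pad":box(-55,55,-115,115,0,8)}
def world(p,P):
    c,s=np.cos(p[3]),np.sin(p[3]); return np.array(P)@np.array([[c,s,0],[-s,c,0],[0,0,1]])+p[:3]
def mask(im,kind,p,thr=75):
    hsv=cv2.cvtColor(im["pixels"],cv2.COLOR_RGB2HSV)
    m=((hsv[...,1]<thr)|(hsv[...,2]<45)).astype(np.uint8)
    h=cv2.convexHull(proj(im,world(p,M[kind])).astype(np.float32)).astype(int)
    roi=np.zeros_like(m); cv2.fillConvexPoly(roi,h,1); core=roi.copy(); roi=cv2.dilate(roi,np.ones((17,17)))
    m=cv2.morphologyEx(m,cv2.MORPH_OPEN,np.ones((2,2)))&roi
    n,l=cv2.connectedComponents(m)
    k=np.argmax([0]+[((l==i)&(core>0)).sum() for i in range(1,n)])
    c=max(cv2.findContours((l==k).astype(np.uint8),0,cv2.CHAIN_APPROX_NONE)[0],key=cv2.contourArea)
    return cv2.convexHull(c)
def iou(im,kind,p,H):
    c=H.reshape(-1,2).astype(np.float32); cen=c.mean(0); 
    d=c-cen; c=c+np.sign(d)*0.5*0+0 
    c=cen+d*(1+0.5/np.maximum(np.linalg.norm(d,axis=1,keepdims=True),1))
    q=cv2.convexHull(proj(im,world(p,M[kind])).astype(np.float32))
    A=cv2.contourArea(cv2.convexHull(c.astype(np.float32)));B=cv2.contourArea(q)
    I=cv2.intersectConvexConvex(cv2.convexHull(c.astype(np.float32)),q)[0]
    return I/(A+B-I)
def fit(ims,kind,p0,freez=True,thr=75):
    p=np.array([p0[0],p0[1],0,p0[2]],float); 
    for _ in range(2):
        Hs=[mask(i,kind,p,thr) for i in ims]
        def f(v):
            q=[p[0]+v[0]*10,p[1]+v[1]*10,p[2]+v[2]*10*freez,p[3]+v[3]*.15]
            return -sum(iou(i,kind,q,H) for i,H in zip(ims,Hs))
        best=min((minimize(f,s,method="Nelder-Mead",options=dict(initial_simplex=np.vstack([s,np.array(s)+np.eye(4)]),maxiter=600)) for s in ([0,0,0,0],[0,0,0,1],[0,0,0,-1])),key=lambda r:r.fun)
        v=best.x; p=np.array([p[0]+v[0]*10,p[1]+v[1]*10,p[2]+v[2]*10*freez,p[3]+v[3]*.15])
    return p,[round(iou(i,kind,p,H),3) for i,H in zip(ims,Hs)],Hs
def draw(img,im,kind,p,H=None):
    q=proj(im,world(p,M[kind][:8])); 
    for a in range(8):
        for b in range(a):
            if bin(a^b).count("1")==1: cv2.line(img,*[tuple(int(x) for x in q[k]*16) for k in (a,b)],(255,0,0),1,cv2.LINE_AA,4)
    if H is not None: cv2.polylines(img,[H],True,(0,255,255),1)
E
cat > m1.py <<'E'
from fit import *
np.set_printoptions(precision=3,suppress=True)
T=ctrl.get_image("top");S=ctrl.get_image("side")
a=[T["pixels"].copy(),S["pixels"].copy()]
for k,p0 in [("pack",(448,-150,.2)),("pack",(410,-5,-.15)),("pack",(422,373,-.4)),("radio",(660,-32,3.14)),("radio",(645,-157,3.5)),("charger",(575,180,.12)),("pad",(524,-376,-.2))]:
    p,s,H=fit([T,S],k,p0); print(k,p,s)
    for g,i,h in zip(a,[T,S],H): draw(g,i,k,p,h)
o=np.vstack([cv2.resize(a[0][110:300,150:550],(800,380)),cv2.resize(a[1][160:480,60:560],(800,512))])
cv2.imwrite("pics/f1.png",cv2.cvtColor(cv2.resize(o,(538,600)) if 0 else cv2.resize(a[0][110:300,150:550],(800,380),interpolation=cv2.INTER_CUBIC),cv2.COLOR_RGB2BGR))
cv2.imwrite("pics/f2.png",cv2.cvtColor(cv2.resize(a[1][160:480,220:550],(618,600),interpolation=cv2.INTER_CUBIC),cv2.COLOR_RGB2BGR))
s=ctrl.read_state();np.set_printoptions(precision=5,suppress=True);print(s["joints"],s["tcp_rot"])
E
python3 m1.py
```

```text
pack [ 450.832 -148.609   -2.835    0.18 ] [0.965, 0.906]
pack [408.399  -8.62   -1.955  -0.224] [0.961, 0.883]
pack [421.856 369.413  -1.038  -0.404] [0.949, 0.703]
radio [660.301 -33.992  -2.776   3.076] [0.911, 0.896]
radio [ 649.721 -150.896   -6.246    3.471] [0.867, 0.931]
charger [563.967 176.703   1.085   0.095] [0.984, 0.856]
pad [ 520.923 -377.386   -1.897   -0.288] [0.957, 0.584]
[ 1.19621  0.11597  1.44158  0.00001  1.58402 -0.03781] [ 0.16759  0.98586  0.00001 -0.     ]
```

View pics/f1.png

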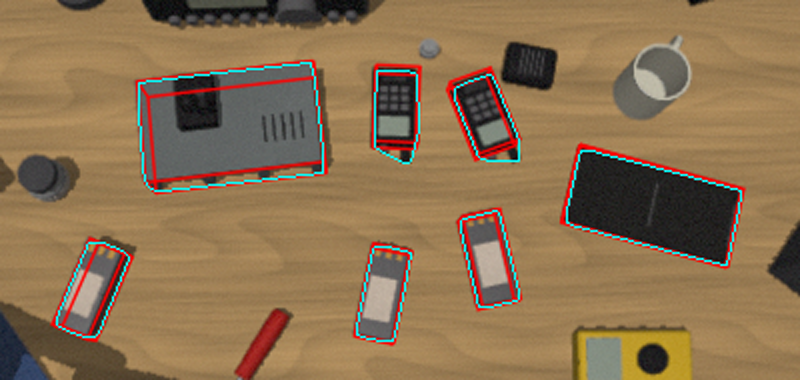

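View pics/f2.png

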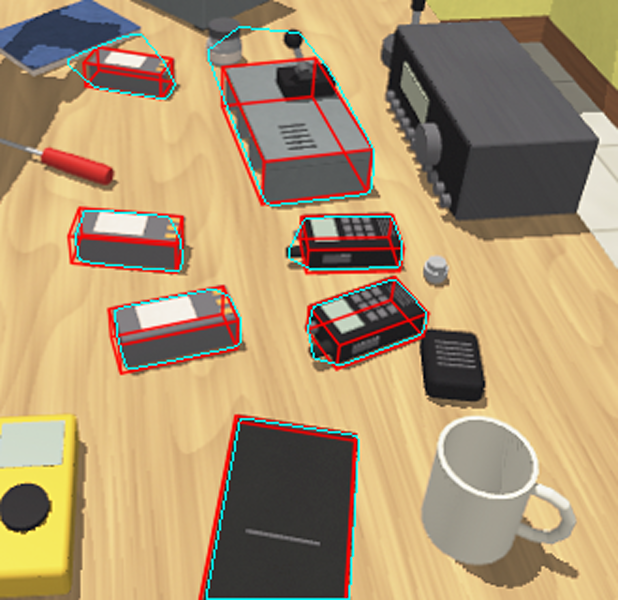

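The overlays sit on the right objects in both views. The heights come out 0 to -3 mm, so everything rests on the bench. Three side masks are contaminated: pack C by the blue folder, the charger by the jar, and the pad by the frame edge. I refit with z = 0 and compare each view separately.

```bash
cat > m2.py <<'E'
from fit import *
np.set_printoptions(precision=3,suppress=True)
T=ctrl.get_image("top");S=ctrl.get_image("side")
for k,p0 in [("pack",(450,-149,.18)),("pack",(409,-8,-.2)),("pack",(422,371,-.4)),("radio",(660,-34,3.1)),("radio",(648,-153,3.47)),("charger",(566,178,.1)),("pad",(522,-377,-.25))]:
    for n,I in (("T",[T]),("S",[S])):
        thr=100 if (n=="T" or k=="radio") else 60
        p,s,H=fit(I,k,p0,False,thr); print(k,n,p,s)
E
python3 m2.py
python3 -m inch '[[[0,0,0],[-7,0,0],1],[[0,0,0],[-7,0,0],1],[[0,0,0],[-7,0,0],1],[[0,0,0],[-7,0,0],1]]'; python3 -c "
from bench import ctrl;s=ctrl.read_state();print(s['joints'],s['tcp_rot'])"
```

```text
pack T [ 449.029 -148.106    0.       0.184] [0.967]
pack S [ 455.911 -148.205    0.       0.164] [0.916]
pack T [408.065  -8.776   0.     -0.215] [0.938]
pack S [415.044 -10.988   0.     -0.171] [0.888]
pack T [422.947 369.053   0.     -0.384] [0.948]
pack S [414.295 374.728   0.     -0.488] [0.719]
radio T [654.883 -33.788   0.      3.112] [0.944]
radio S [662.341 -35.29    0.      3.102] [0.933]
radio T [ 644.953 -153.199    0.       3.438] [0.913]
radio S [ 648.791 -154.148    0.       3.489] [0.939]
charger T [563.053 178.554   0.      0.095] [0.969]
charger S [570.028 175.118   0.      0.082] [0.903]
pad T [ 519.178 -377.939    0.      -0.281] [0.976]
pad S [ 542.475 -317.339    0.      -0.282] [0.741]
t: 1.83
tcp_pos: [223.2, 637.3, 232.3]
tcp_rot: [0.163, 0.956, 0.242, 0.041]
contact_force: [0.9, 0.2, 0.2]
width: 85.1
gripper_force: 0.0
[ 1.18657406 -0.17551414  1.781384    0.0259636   1.04059853 -0.05484336] [0.1625057  0.95572038 0.24185468 0.04119183]
```

```bash
cat > go.py <<'E'
# go.py x y z heading(deg of tool x) [tiltdeg about tool y]: what to type: turn (rotvec deg), then shift in final tool frame
import sys; from h import *
from scipy.spatial.transform import Rotation as R
a=[float(v) for v in sys.argv[1:]]; x,y,z,h=a[:4]; t=a[4] if len(a)>4 else 0
c,s=np.cos(np.radians(h)),np.sin(np.radians(h))
Rt=R.from_matrix(np.array([[c,s,0],[s,-c,0],[0,0,-1.]]))*R.from_euler("y",t,degrees=True)
st=ctrl.read_state(); R0=R.from_quat(st["tcp_rot"]); dp=np.array([x,y,z])-st["tcp_pos"]
np.set_printoptions(precision=2,suppress=True)
rv=(R0.inv()*Rt).as_rotvec(degrees=True)
print("turn",rv,np.linalg.norm(rv),"shift(after)",Rt.inv().apply(dp),"shift(now)",R0.inv().apply(dp),np.linalg.norm(dp),"j",st["joints"],"tcp",st["tcp_pos"])
E
python3 - <<'E'
from fit import *
T=ctrl.get_image("top");S=ctrl.get_image("side")
rows=[]
for k,pt,ps in [("charger",(563,178.5,0,.095),(570,175,0,.082)),("pack",(449,-148,0,.184),(456,-148,0,.164))]:
    r=[]
    for im in(T,S):
        c=np.mean(proj(im,world(pt,M[k][:8])),0); w=60 if k=="charger" else 38
        g=cv2.warpAffine(im["pixels"],np.array([[200/w,0,200-200/w*c[0]],[0,200/w,200-200/w*c[1]]])*[1,1,1],(400,300 ),flags=cv2.INTER_CUBIC)
        f=200/w
        for p,col in((pt,(255,0,0)),(ps,(0,255,0))):
            for q in proj(im,world(p,M[k][:8])): 
                cv2.circle(g,tuple(int(v) for v in (q-c)*f+200),3,col,1)
        r.append(g)
    rows.append(np.hstack(r))
cv2.imwrite("pics/z1.png",cv2.cvtColor(np.vstack(rows),cv2.COLOR_RGB2BGR))
E
python3 go.py 423 370 150 158
```

```text
turn [28.11 -0.67  2.65] 28.241323668326775 shift(after) [-285.42 -170.44   79.63] shift(now) [-277.07 -199.54  -16.35] 341.8363986778384 j [ 1.19 -0.18  1.79  0.03  1.04 -0.05] tcp [222.21 634.94 229.63]
```

View pics/z1.png

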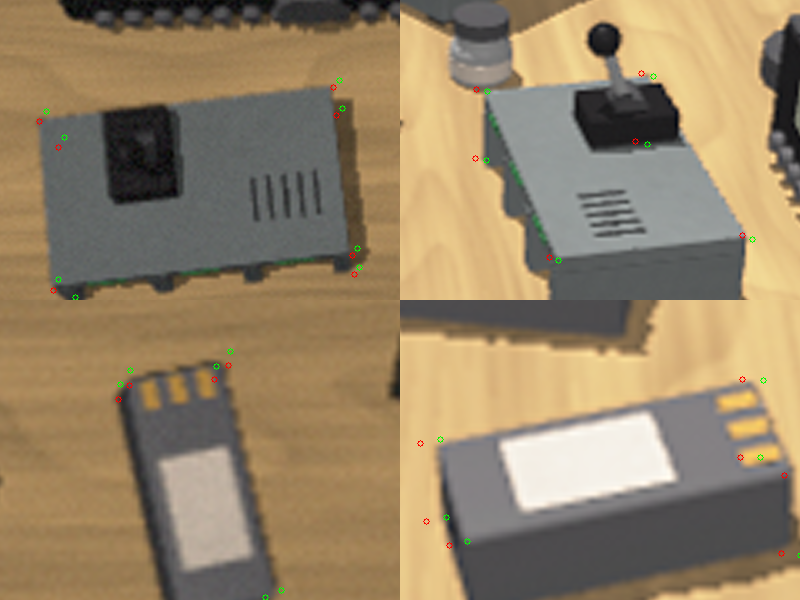

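The crops show the true edges lying between the two single-view fits, because the corners are rounded. Averaging them puts the mouth at about (566,177) and pack A at about (451,-148). Now I move above pack C.

```bash
python3 -m inch '[[[0,0,0],[5.62,-0.13,0.53],1],[[0,0,0],[5.62,-0.13,0.53],1],[[0,0,0],[5.62,-0.13,0.53],1],[[0,0,0],[5.62,-0.13,0.53],1],[[0,0,0],[5.62,-0.13,0.53],1]]' >/dev/null
python3 -m inch '[[[-28.5,-17,8],[0,0,0],1],[[-28.5,-17,8],[0,0,0],1],[[-28.5,-17,8],[0,0,0],1],[[-28.5,-17,8],[0,0,0],1],[[-28.5,-17,8],[0,0,0],1],[[-28.5,-17,8],[0,0,0],1],[[-28.5,-17,8],[0,0,0],1],[[-28.5,-17,8],[0,0,0],1],[[-28.5,-17,8],[0,0,0],1],[[-28.5,-17,8],[0,0,0],1]]'
python3 -m inch '[[[0,0,0],[0,0,0],1],[[0,0,0],[0,0,0],1]]' >/dev/null
cat > chk.py <<'E'
import sys; from fit import *
# mosaic of top & side around TCP with TCP projected
n=sys.argv[1]; w=float(sys.argv[2]) if len(sys.argv)>2 else 60
st=ctrl.read_state(); P=st["tcp_pos"] if len(sys.argv)<6 else np.array([float(v) for v in sys.argv[3:6]])
r=[]
for v in("top","side"):
    im=ctrl.get_image(v); c=proj(im,P)[0]; f=200/w
    g=cv2.warpAffine(im["pixels"],np.array([[f,0,200-f*c[0]],[0,f,200-f*c[1]]]),(400,400),flags=cv2.INTER_CUBIC)
    cv2.circle(g,(200,200),4,(255,0,0),1); r.append(g); print(v,c,"px per img px",f)
cv2.imwrite(f"pics/{n}.png",cv2.cvtColor(np.hstack(r),cv2.COLOR_RGB2BGR))
E
python3 chk.py c1; python3 go.py 425 370 15 158
```

```text
t: 3.18
tcp_pos: [424.6, 371.4, 152.1]
tcp_rot: [0.191, 0.982, -0.002, -0.001]
contact_force: [0.5, 0.2, 0.1]
width: 85.5
gripper_force: 0.0
top [178.83711846 247.90382712] px per img px 3.3333333333333335
side [286.96866677 153.98423939] px per img px 3.3333333333333335
turn [-0.15 -0.04 -0.01] 0.1600615211217796 shift(after) [ -2.34  -2.44 137.26] shift(now) [ -2.44  -2.07 137.26] 137.29716638526799 j [ 0.68 -0.09  1.78 -0.    1.46 -0.51] tcp [423.75 373.14 152.26]
```

View pics/c1.png

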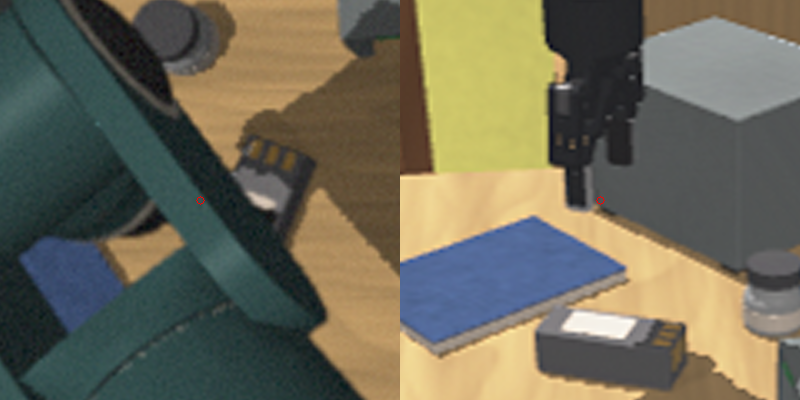

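```bash
python3 go.py 390 384.5 3 158; python3 -c "
from fit import *
T=ctrl.get_image('top');S=ctrl.get_image('side')
for k,p in(('pack',(451,-148,.18)),('pack',(411,-9.5,-.2))):print(fit([T,S],k,p,False)[:2])"
```

```text
turn [-0.15 -0.04 -0.01] 0.1600615211217796 shift(after) [ 35.55  -2.11 149.26] shift(now) [ 35.43  -1.71 149.29] 153.44434329008237 j [ 0.68 -0.09  1.78 -0.    1.46 -0.51] tcp [423.75 373.14 152.26]
(array([ 4.50758341e+02, -1.48559951e+02,  0.00000000e+00,  1.78542951e-01]), [0.952, 0.895])
(array([ 4.08405728e+02, -8.99323192e+00,  0.00000000e+00, -2.23785981e-01]), [0.961, 0.887])
```

```bash
python3 -m inch '[[[35,-2,0],[0,0,0],1],[[0,0,30],[0,0,0],1],[[0,0,30],[0,0,0],1],[[0,0,30],[0,0,0],1],[[0,0,30],[0,0,0],1],[[0,0,20],[0,0,0],1],[[0,0,9],[0,0,0],1],[[0,0,0],[0,0,0],1]]' 
python3 -m inch '[[[0,0,0],[0,0,0],-1],[[0,0,0],[0,0,0],-1],[[0,0,0],[0,0,0],-1],[[0,0,0],[0,0,0],-1],[[0,0,0],[0,0,0],-1],[[0,0,0],[0,0,0],-1],[[0,0,0],[0,0,0],-1],[[0,0,0],[0,0,0],-1]]' 60
python3 -m inch '[[[0,0,-15],[0,0,0],-1],[[0,0,-25],[0,0,0],-1],[[0,0,-30],[0,0,0],-1],[[0,0,-10],[0,0,0],-1],[[0,0,0],[0,0,0],-1]]'
```

```text
t: 4.22
tcp_pos: [389.1, 383.5, 0.9]
tcp_rot: [0.19, 0.982, -0.002, -0.001]
contact_force: [-0.1, -0.2, -0.4]
width: 85.2
gripper_force: 0.0
t: 4.88
tcp_pos: [391.0, 384.5, 4.6]
tcp_rot: [0.191, 0.982, 0.0, 0.001]
contact_force: [-1.1, 1.8, 6.8]
width: 49.4
gripper_force: 63.1
t: 5.3
tcp_pos: [391.4, 384.7, 85.9]
tcp_rot: [0.191, 0.982, 0.001, 0.001]
contact_force: [-0.7, 0.6, -3.8]
width: 49.5
gripper_force: 63.8
```

```bash
python3 -m inch '[[[0,0,0],[0,0,-5.44],-1],[[0,0,0],[0,0,-5.44],-1],[[0,0,0],[0,0,-5.44],-1],[[0,0,0],[0,0,-5.44],-1],[[0,0,0],[0,0,-5.44],-1],[[0,0,0],[0,0,0],-1]]'>/dev/null; python3 go.py 450 238.8 7 185.2
```

```text
turn [-0.16 -0.15  0.27] 0.34423726625612994 shift(after) [ -46.84 -149.32   73.79] shift(now) [ -46.32 -149.34   74.08] 173.01666071067385 j [ 0.73 -0.08  1.89 -0.    1.34 -0.94] tcp [389.82 383.26  80.79]
```

```bash
python3 -m inch '[[[-9.3,-30,0],[0,0,0],-1],[[-9.3,-30,0],[0,0,0],-1],[[-9.3,-30,0],[0,0,0],-1],[[-9.3,-30,0],[0,0,0],-1],[[-9.3,-29.4,0],[0,0,0],-1],[[0,0,25],[0,0,0],-1],[[0,0,25],[0,0,0],-1],[[0,0,20],[0,0,0],-1],[[0,0,4],[0,0,0],-1],[[0,0,0],[0,0,0],-1]]'
sed -i 's/^st=ctrl.read_state();/n=1 if len(a)>9 else 5\nL=[]\nfor _ in range(n):\n    ctrl.get_image("side"); L.append(ctrl.read_state())\nst=L[-1]; st["tcp_pos"]=np.mean([l["tcp_pos"] for l in L],0)\n/' go.py
sed -i 's/^ R0=/R0=/' go.py; python3 go.py 450 238.8 7 185.2;  python3 chk.py c2 60 530 243 20
```

```text
t: 6.63
tcp_pos: [449.2, 238.5, 7.1]
tcp_rot: [-0.044, 0.999, -0.001, -0.002]
contact_force: [-0.1, 0.1, -3.9]
width: 49.2
gripper_force: 64.4
turn [-0.07  0.02 -0.02] 0.0698982081387445 shift(after) [ 0.33 -0.39  2.28] shift(now) [ 0.33 -0.39  2.28] 2.339937133642734 j [ 0.44 -0.09  2.02 -0.    1.21 -1.22] tcp [450.3  239.22   9.28]
top [244.21089948 212.67115079] px per img px 3.3333333333333335
side [331.53558839 220.22476732] px per img px 3.3333333333333335
```

View pics/c2.png

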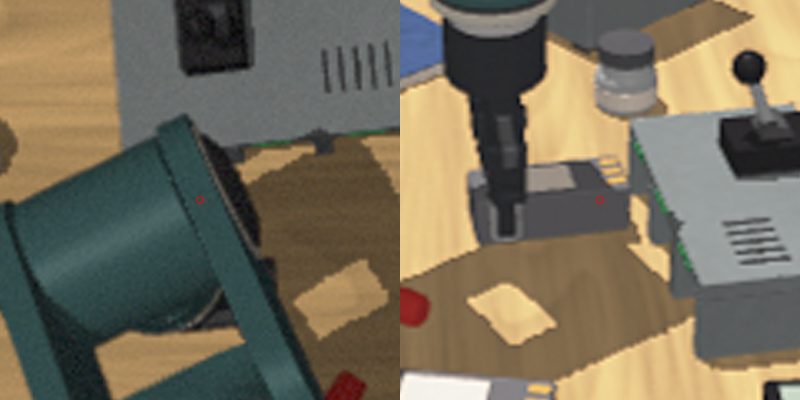

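```bash
python3 -m inch '[[[0,0,4],[0,0,0],-1],[[-4,0,0],[0,0,0],-1],[[-4,0,0],[0,0,0],-1],[[-4,0,0],[0,0,0],-1],[[-4,0,0],[0,0,0],-1],[[-4,0,0],[0,0,0],-1],[[0,0,0],[0,0,0],-1]]'
python3 - <<'E'
from fit import *
r=[]
im=ctrl.get_image("side")
for mo in((566,177,0,.09),):
    g=im["pixels"].copy()
    W=[]
    for y in(-72,0,72):
        for dy in(-29,29):
            a=proj(im,world(mo,[[0,y+dy,0],[0,y+dy,50]])); cv2.line(g,*[tuple(int(v*16) for v in q) for q in a],(255,0,0),1,cv2.LINE_AA,4)
    cv2.polylines(g,[np.int32(proj(im,world(mo,[[0,-115,64],[0,115,64],[135,115,64],[135,-115,64]]))*16)],True,(255,0,0),1,cv2.LINE_AA,4)
    g=cv2.resize(g[150:290,270:430],(640,560),interpolation=cv2.INTER_CUBIC)
cv2.imwrite("pics/c3.png",cv2.cvtColor(g,cv2.COLOR_RGB2BGR))
E
```

```text
t: 7.57
tcp_pos: [470.8, 240.9, 4.8]
tcp_rot: [-0.045, 0.999, -0.001, -0.0]
contact_force: [0.6, -0.0, -2.4]
width: 49.0
gripper_force: 64.5
```

View pics/c3.png

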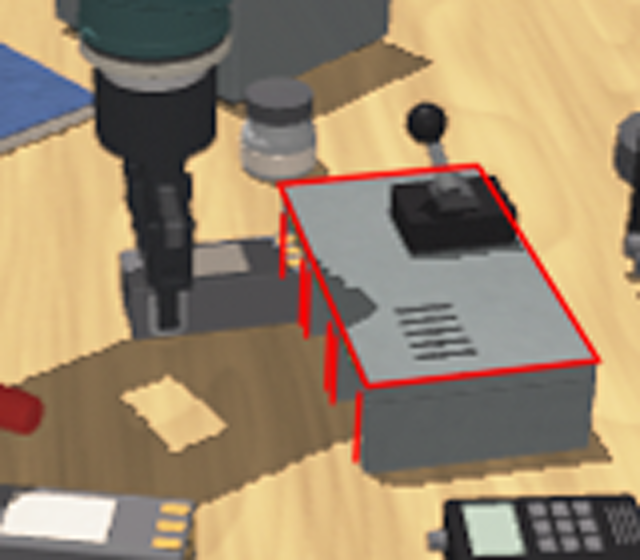

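The lines fit the hood well, and the pack's nose is entering the left bay without contact force. I keep sliding it in.

```bash
R='[[[-5,0,0],[0,0,0],-1],[[-5,0,0],[0,0,0],-1],[[-5,0,0],[0,0,0],-1],[[-5,0,0],[0,0,0],-1]]'
python3 -m inch '[[[-5,0,0],[0,0,0],-1],[[-5,0,0],[0,0,0],-1],[[-5,0,0],[0,0,0],-1],[[-5,0,0],[0,0,0],-1]]'|grep -E 'pos|force'
python3 -m inch '[[[-5,0,0],[0,0,0],-1],[[-5,0,0],[0,0,0],-1],[[-5,0,0],[0,0,0],-1],[[-5,0,0],[0,0,0],-1]]'|grep -E 'pos|force'
python3 -m inch '[[[-5,0,0],[0,0,0],-1],[[-5,0,0],[0,0,0],-1],[[-5,0,0],[0,0,0],-1],[[-5,0,0],[0,0,0],-1],[[-5,0,0],[0,0,0],-1],[[0,0,0],[0,0,0],-1]]'|grep -E 'pos|force'
```

```text
tcp_pos: [490.5, 242.7, 4.7]
contact_force: [-1.5, -0.3, -2.2]
gripper_force: 64.6
tcp_pos: [510.4, 244.5, 4.7]
contact_force: [-2.4, -0.5, -1.1]
gripper_force: 64.6
tcp_pos: [535.7, 246.8, 4.7]
contact_force: [0.0, 0.1, -2.3]
gripper_force: 64.5
```

```bash
python3 -m inch '[[[0,0,2],[0,0,0],-1],[[0,0,0],[0,0,0],0.3],[[0,0,0],[0,0,0],0.6],[[0,0,0],[0,0,0],0.8],[[0,0,0],[0,0,0],0.8],[[0,0,0],[0,0,0],0.8]]'|grep -E 'pos|force|wid'
python3 -m inch '[[[5,0,0],[0,0,0],0.8],[[15,0,0],[0,0,0],0.8],[[20,0,0],[0,0,0],0.8],[[17,0,0],[0,0,0],0.8],[[0,0,-12],[0,0,0],-1],[[0,0,0],[0,0,0],-1],[[0,0,0],[0,0,0],-1],[[0,0,0],[0,0,0],-1],[[0,0,0],[0,0,0],-1],[[0,0,0],[0,0,0],-1]]'|grep -E 'pos|force|wid'
python3 -m inch '[[[-6,0,0],[0,0,0],-1],[[-6,0,0],[0,0,0],-1],[[-6,0,0],[0,0,0],-1],[[-6,0,0],[0,0,0],-1],[[-6,0,0],[0,0,0],-1]]'|grep -E 'pos|force|wid'
```

```text
tcp_pos: [534.7, 246.7, 2.6]
contact_force: [-0.1, -0.1, 0.1]
width: 76.9
gripper_force: 0.0
tcp_pos: [478.2, 241.5, 14.3]
contact_force: [0.5, -0.6, -0.7]
width: 3.5
gripper_force: 0.0
tcp_pos: [508.5, 244.3, 14.6]
contact_force: [-4.2, 0.2, 2.5]
width: 0.3
gripper_force: 2.0
```

```bash
python3 -m inch '[[[-5,0,0],[0,0,0],-1],[[-5,0,0],[0,0,0],-1],[[-5,0,0],[0,0,0],-1],[[-4,0,0],[0,0,0],-1]]'|grep -E 'pos|force'
python3 -m inch '[[[-2,0,0],[0,0,0],-1],[[-2,0,0],[0,0,0],-1]]'|grep -E 'pos|force'
python3 -m inch '[[[-2,0,0],[0,0,0],-1],[[-1,0,0],[0,0,0],-1]]'|grep -E 'pos|force'
python3 -m inch '[[[-1,0,0],[0,0,0],-1],[[-1,0,0],[0,0,0],-1]]'|grep -E 'pos|force'
```

```text
tcp_pos: [527.3, 246.1, 14.6]
contact_force: [-3.7, 1.2, 1.4]
gripper_force: 2.0
tcp_pos: [530.9, 246.5, 14.6]
contact_force: [-4.2, 1.6, 0.6]
gripper_force: 1.9
tcp_pos: [533.9, 246.7, 14.6]
contact_force: [-4.0, 1.8, 1.1]
gripper_force: 1.9
tcp_pos: [535.8, 246.8, 14.6]
contact_force: [-3.2, 2.0, -0.1]
gripper_force: 1.4
```

```bash
python3 -m inch '[[[-1,0,0],[0,0,0],-1],[[-1,0,0],[0,0,0],-1]]'|grep -E 'pos|force'
python3 -m inch '[[[-1,0,0],[0,0,0],-1],[[-1,0,0],[0,0,0],-1]]'|grep -E 'pos|force'
python3 -m inch '[[[-1,0,0],[0,0,0],-1],[[-0.5,0,0],[0,0,0],-1]]'|grep -E 'pos|force'
```

```text
tcp_pos: [537.3, 246.9, 14.7]
contact_force: [-16.5, -0.1, 10.0]
gripper_force: 8.6
tcp_pos: [537.3, 246.9, 14.6]
contact_force: [-39.5, -4.2, 23.7]
gripper_force: 19.9
tcp_pos: [537.3, 246.9, 14.6]
contact_force: [-51.4, -6.7, 31.9]
gripper_force: 26.1
```

Pack C is home: it stopped hard at 537 with force on the fingers. I back off, lift, and check the remaining packs.

```bash
python3 -m inch '[[[10,0,0],[0,0,0],-1],[[20,0,0],[0,0,0],-1],[[0,0,-30],[0,0,0],1],[[0,0,-35],[0,0,0],1],[[0,0,-35],[0,0,5.7],1],[[0,0,0],[0,0,5.7],1],[[0,0,0],[0,0,5.8],1],[[0,0,0],[0,0,0],1]]'|grep pos
python3 - <<'E'
from fit import *
np.set_printoptions(precision=3,suppress=True)
T=ctrl.get_image('top');S=ctrl.get_image('side')
for p in((451,-148,.18),(411,-9.5,-.2)):
  for I in([T],[S],[T,S]):print(fit(I,'pack',p,False,100 if I==[T] else 60)[:2])
for i in (T,S): print([(d["conf"],np.array(d["position"])*[640,480]) for d in ctrl.landmark_of(i,"pack1")])
E
python3 go.py 373 -1.6 100 168
```

```text
tcp_pos: [512.0, 244.7, 115.6]
(array([ 449.147, -147.88 ,    0.   ,    0.188]), [0.972])
turn [-0.12 -0.05  0.08] 0.15322323475390648 shift(after) [  84.2  -269.66   14.36] shift(now) [  84.59 -269.51   14.98] 282.86449504025126 j [ 0.4  -0.06  1.81 -0.    1.39 -0.96] tcp [511.42 244.66 114.36]Traceback (most recent call last):
  File "<stdin>", line 5, in <module>
ValueError: The truth value of an array with more than one element is ambiguous. Use a.any() or a.all()
```

```bash
cat > mp.py <<'E'
from fit import *; import sys
np.set_printoptions(precision=3,suppress=True)
T=ctrl.get_image('top');S=ctrl.get_image('side')
k=sys.argv[1]; p=[float(v) for v in sys.argv[2:5]]
for n,I in(("T",[T]),("S",[S]),("TS",[T,S])):print(n,*fit(I,k,p,False,100 if n=="T" or k=="radio" else 60)[:2])
E
python3 mp.py pack 411 -9.5 -.2; python3 mp.py pack 451 -148 .18
```

```text
T [408.019  -8.594   0.     -0.218] [0.934]
S [413.997 -10.558   0.     -0.173] [0.917]
TS [408.134  -8.255   0.     -0.223] [0.959, 0.887]
T [ 448.949 -147.894    0.       0.188] [0.969]
S [ 455.875 -147.51     0.       0.18 ] [0.91]
TS [ 450.419 -148.692    0.       0.175] [0.937, 0.889]
```

```bash
python3 -m inch '[[[8.4,-27,0],[0,0,0],1],[[8.4,-27,0],[0,0,0],1],[[8.4,-27,0],[0,0,0],1],[[8.4,-27,0],[0,0,0],1],[[8.4,-27,0],[0,0,0],1],[[8.4,-27,0],[0,0,0],1],[[8.4,-27,0],[0,0,0],1],[[8.4,-27,0],[0,0,0],1],[[8.4,-27,0],[0,0,0],1],[[8.4,-27,0],[0,0,0],1]]'|grep pos
python3 go.py 373 -1.4 3 168.2
```

```text
tcp_pos: [372.3, -2.7, 115.3]
turn [-0.09  0.01 -0.22] 0.23860594122562462 shift(after) [ -0.13   1.98 112.47] shift(now) [ -0.1    2.15 112.47] 112.49113753406753 j [-0.07 -0.55  2.19 -0.    1.5  -1.43] tcp [372.47  -3.31 115.47]
```

```bash
python3 -m inch '[[[0,2,30],[0,0,0],1],[[0,0,30],[0,0,0],1],[[0,0,30],[0,0,0],1],[[0,0,15],[0,0,0],1],[[0,0,7],[0,0,0],1],[[0,0,0],[0,0,0],1]]' |grep -E 'pos|force'
python3 -m inch '[[[0,0,0],[0,0,0],-1],[[0,0,0],[0,0,0],-1],[[0,0,0],[0,0,0],-1],[[0,0,0],[0,0,0],-1],[[0,0,0],[0,0,0],-1],[[0,0,0],[0,0,0],-1],[[0,0,0],[0,0,0],-1],[[0,0,0],[0,0,0],-1]]' 60 |grep -E 'pos|force|wid'
python3 -m inch '[[[0,0,-15],[0,0,0],-1],[[0,0,-25],[0,0,0],-1],[[0,0,-30],[0,0,0],-1],[[0,0,0],[0,0,-5.67],-1],[[0,0,0],[0,0,-5.67],-1],[[0,0,0],[0,0,-5.66],-1],[[0,0,0],[0,0,0],-1]]' |grep -E 'pos|force|wid'
python3 go.py 456.4 167.1 8 185.2
```

```text
tcp_pos: [373.0, 0.6, 1.9]
contact_force: [-0.2, -0.5, 0.3]
gripper_force: 0.0
tcp_pos: [374.4, 0.0, 4.7]
contact_force: [-1.2, 2.4, 8.3]
width: 49.2
gripper_force: 60.9
tcp_pos: [373.6, -0.0, 73.7]
contact_force: [-0.6, 1.0, -2.9]
width: 49.4
gripper_force: 63.0
turn [-0.09 -0.06 -0.34] 0.35355014417066566 shift(after) [-97.7  158.9   65.36] shift(now) [-96.84 159.57  65.  ] 197.65255084143436 j [-0.07 -0.52  2.24 -0.    1.42 -1.72] tcp [373.5   -0.    73.36]
```

```bash
python3 -m inch '[[[-14,22.7,0],[0,0,0],-1],[[-14,22.7,0],[0,0,0],-1],[[-14,22.7,0],[0,0,0],-1],[[-14,22.7,0],[0,0,0],-1],[[-14,22.7,0],[0,0,0],-1],[[-14,22.7,0],[0,0,0],-1],[[-14,22.7,0],[0,0,0],-1],[[0,0,30],[0,0,0],-1],[[0,0,30],[0,0,-0.3],-1],[[0,0,0],[0,0,0],-1]]'|grep -E 'pos|force'
python3 go.py 456.4 167.1 5.5 185.2
```

```text
tcp_pos: [454.4, 166.3, 7.6]
contact_force: [-1.2, 0.1, -5.0]
gripper_force: 64.1
turn [-0.06  0.09  0.05] 0.11872395691709854 shift(after) [0.82 0.52 7.92] shift(now) [0.83 0.53 7.91] 7.974698888899521 j [ 0.3  -0.15  2.07 -0.    1.22 -1.36] tcp [457.26 166.66  13.42]
```

```bash
python3 -m inch '[[[0,0.5,4],[0,0,0],-1],[[0,0,3.5],[0,0,0],-1],[[-5,0,0],[0,0,0],-1],[[-5,0,0],[0,0,0],-1],[[-5,0,0],[0,0,0],-1],[[-5,0,0],[0,0,0],-1],[[-5,0,0],[0,0,0],-1]]'|grep -E 'pos|force'
python3 -m inch '[[[-5,0,0],[0,0,0],-1],[[-5,0,0],[0,0,0],-1],[[-5,0,0],[0,0,0],-1],[[-5,0,0],[0,0,0],-1]]'|grep -E 'pos|force'
python3 -m inch '[[[-5,0,0],[0,0,0],-1],[[-5,0,0],[0,0,0],-1],[[-5,0,0],[0,0,0],-1],[[-5,0,0],[0,0,0],-1],[[-5,0,0],[0,0,0],-1]]'|grep -E 'pos|force'
python3 -m inch '[[[-5,0,0],[0,0,0],-1],[[-5,0,0],[0,0,0],-1],[[-5,0,0],[0,0,0],-1],[[0,0,0],[0,0,0],-1]]'|grep -E 'pos|force'
```

```text
tcp_pos: [482.8, 169.6, 5.4]
contact_force: [0.5, 0.1, -2.5]
gripper_force: 64.1
tcp_pos: [502.5, 171.4, 5.3]
contact_force: [-0.1, -0.2, -2.7]
gripper_force: 64.1
tcp_pos: [527.4, 173.7, 5.3]
contact_force: [0.4, 1.1, -3.3]
gripper_force: 64.1
tcp_pos: [542.7, 175.1, 5.4]
contact_force: [0.1, 0.8, -3.7]
gripper_force: 64.1
```

```bash
python3 -m inch '[[[0,0,2],[0,0,0],-1],[[0,0,0],[0,0,0],0.3],[[0,0,0],[0,0,0],0.6],[[0,0,0],[0,0,0],0.8],[[0,0,0],[0,0,0],0.8],[[0,0,0],[0,0,0],0.8]]'|grep -E 'pos|force|wid'
python3 -m inch '[[[5,0,0],[0,0,0],0.8],[[15,0,0],[0,0,0],0.8],[[20,0,0],[0,0,0],0.8],[[17,0,0],[0,0,0],0.8],[[0,0,-12],[0,0,0],-1],[[0,0,0],[0,0,0],-1],[[0,0,0],[0,0,0],-1],[[0,0,0],[0,0,0],-1],[[0,0,0],[0,0,0],-1],[[0,0,0],[0,0,0],-1]]'|grep -E 'pos|force|wid'
python3 -m inch '[[[-6,0,0],[0,0,0],-1],[[-6,0,0],[0,0,0],-1],[[-6,0,0],[0,0,0],-1],[[-6,0,0],[0,0,0],-1],[[-6,0,0],[0,0,0],-1],[[-5,0,0],[0,0,0],-1],[[-5,0,0],[0,0,0],-1],[[-5,0,0],[0,0,0],-1],[[-5,0,0],[0,0,0],-1]]'|grep -E 'pos|force|wid'
python3 -m inch '[[[-3,0,0],[0,0,0],-1],[[-2,0,0],[0,0,0],-1],[[-1,0,0],[0,0,0],-1]]'|grep -E 'pos|force'
```

```text
tcp_pos: [541.8, 175.1, 3.3]
contact_force: [0.6, 0.5, 0.7]
width: 76.6
gripper_force: 0.0
tcp_pos: [485.3, 169.8, 15.0]
contact_force: [-0.1, -0.1, -1.2]
width: 3.0
gripper_force: 0.0
tcp_pos: [535.3, 174.5, 15.2]
contact_force: [-3.4, 1.6, 0.9]
width: -0.1
gripper_force: 1.4
tcp_pos: [541.0, 175.1, 15.2]
contact_force: [-3.4, 0.9, 1.2]
gripper_force: 1.7
```

```bash
python3 -m inch '[[[-1,0,0],[0,0,0],-1],[[-1,0,0],[0,0,0],-1]]'|grep -E 'pos|force'
python3 -m inch '[[[-1,0,0],[0,0,0],-1],[[-1,0,0],[0,0,0],-1]]'|grep -E 'pos|force'
python3 -m inch '[[[-1,0,0],[0,0,0],-1],[[-1,0,0],[0,0,0],-1]]'|grep -E 'pos|force'
```

```text
tcp_pos: [542.8, 175.2, 15.3]
contact_force: [-1.8, 0.1, 0.4]
gripper_force: 1.0
tcp_pos: [543.8, 175.3, 15.3]
contact_force: [-22.0, -1.2, 11.9]
gripper_force: 11.2
tcp_pos: [543.8, 175.3, 15.2]
contact_force: [-45.4, -5.9, 28.6]
gripper_force: 22.6
```

Pack B is home at 543.8. Next is pack A.

```bash
python3 -m inch '[[[10,0,0],[0,0,0],-1],[[20,0,0],[0,0,0],-1],[[0,0,-30],[0,0,0],1],[[0,0,-35],[0,0,-5.3],1],[[0,0,-20],[0,0,0],1],[[0,0,0],[0,0,0],1]]'|grep pos
python3 mp.py pack 451 -148 .18; python3 go.py 413.6 -155.1 100 190.5
```

```text
tcp_pos: [519.1, 173.4, 105.7]
T [ 449.218 -148.038    0.       0.186] [0.968]
S [ 455.915 -148.119    0.       0.167] [0.912]
TS [ 450.389 -148.998    0.       0.181] [0.94, 0.89]
turn [-0.1  -0.16  0.09] 0.2098612704412945 shift(after) [ 161.11 -303.59   -0.74] shift(now) [ 161.6  -303.33    0.23] 343.6875368074457 j [ 0.28 -0.1   1.88 -0.    1.37 -1.48] tcp [516.69 172.76  99.26]
```

```bash
python3 -m inch '[[[16.1,-30.3,0],[0,0,0],1],[[16.1,-30.3,0],[0,0,0],1],[[16.1,-30.3,0],[0,0,0],1],[[16.1,-30.3,0],[0,0,0],1],[[16.1,-30.3,0],[0,0,0],1],[[16.1,-30.3,0],[0,0,0],1],[[16.1,-30.3,0],[0,0,0],1],[[16.1,-30.3,0],[0,0,0],1],[[16.1,-30.3,0],[0,0,0],1],[[16.1,-30.3,0],[0,0,0],1]]'|grep pos
python3 go.py 413.6 -155.1 3 190.5
```

```text
tcp_pos: [413.5, -155.9, 100.5]
turn [-0.05 -0.09  0.06] 0.11898465063723798 shift(after) [-0.39  1.56 97.46] shift(now) [-0.54  1.65 97.46] 97.47821418961212 j [-0.41 -0.35  2.08 -0.    1.41 -2.17] tcp [ 413.5  -156.71  100.46]
```

```bash
python3 -m inch '[[[0,1.5,30],[0,0,0],1],[[0,0,30],[0,0,0],1],[[0,0,20],[0,0,0],1],[[0,0,12],[0,0,0],1],[[0,0,5],[0,0,0],1],[[0,0,0],[0,0,0],1]]' |grep -E 'pos|force'
python3 -m inch '[[[0,0,0],[0,0,0],-1],[[0,0,0],[0,0,0],-1],[[0,0,0],[0,0,0],-1],[[0,0,0],[0,0,0],-1],[[0,0,0],[0,0,0],-1],[[0,0,0],[0,0,0],-1],[[0,0,0],[0,0,0],-1],[[0,0,0],[0,0,0],-1]]' 60 |grep -E 'pos|force|wid'
python3 -m inch '[[[0,0,-15],[0,0,0],-1],[[0,0,-25],[0,0,0],-1],[[0,0,-20],[0,0,0],-1],[[0,0,0],[0,0,5.3],-1],[[0,0,0],[0,0,0],-1]]' |grep -E 'pos|force|wid'
python3 go.py 462.9 95.4 14 185.2
```

```text
tcp_pos: [414.1, -152.5, 3.4]
contact_force: [-1.6, -0.5, 0.9]
gripper_force: 0.0
tcp_pos: [415.0, -153.5, 5.4]
contact_force: [0.5, 1.4, 5.6]
width: 49.1
gripper_force: 63.2
tcp_pos: [414.8, -153.4, 65.5]
contact_force: [-0.1, 1.2, -3.1]
width: 49.6
gripper_force: 63.2
turn [-0.06 -0.12  0.21] 0.24402153894153025 shift(after) [-71.26 242.94  49.62] shift(now) [-72.24 242.73  49.23] 257.9898027400507 j [-0.41 -0.32  2.12 -0.    1.34 -2.08] tcp [ 413.95 -153.     63.62]
```

```bash
python3 -m inch '[[[-9,30.4,0],[0,0,0],-1],[[-9,30.4,0],[0,0,0],-1],[[-9,30.4,0],[0,0,0],-1],[[-9,30.4,0],[0,0,0],-1],[[-9,30.4,0],[0,0,0],-1],[[-9,30.4,0],[0,0,0],-1],[[-9,30.4,0],[0,0,0],-1],[[-9,30.4,0],[0,0,0],-1],[[0,0,30],[0,0,0],-1],[[0,0,19],[0,0,0],-1]]'|grep -E 'pos|force'
python3 go.py 462.9 95.4 6 185.2
```

```text
tcp_pos: [463.1, 97.3, 12.9]
contact_force: [-0.6, -1.1, -4.8]
gripper_force: 63.7
turn [-0.09 -0.02  0.1 ] 0.13632044084697745 shift(after) [-0.57 -0.35  6.66] shift(now) [-0.57 -0.34  6.66] 6.69783912397884 j [ 0.15 -0.18  2.1  -0.    1.23 -1.51] tcp [462.3   95.69  12.66]
```

```bash
python3 -m inch '[[[0,-0.3,4],[0,0,0],-1],[[0,0,2.7],[0,0,0],-1],[[-5,0,0],[0,0,0],-1],[[-5,0,0],[0,0,0],-1],[[-5,0,0],[0,0,0],-1],[[-5,0,0],[0,0,0],-1],[[-5,0,0],[0,0,0],-1]]'|grep -E 'pos|force'
python3 -m inch '[[[-5,0,0],[0,0,0],-1],[[-5,0,0],[0,0,0],-1],[[-5,0,0],[0,0,0],-1],[[-5,0,0],[0,0,0],-1]]'|grep -E 'pos|force'
python3 -m inch '[[[-5,0,0],[0,0,0],-1],[[-5,0,0],[0,0,0],-1],[[-5,0,0],[0,0,0],-1],[[-5,0,0],[0,0,0],-1],[[-5,0,0],[0,0,0],-1]]'|grep -E 'pos|force'
python3 -m inch '[[[-5,0,0],[0,0,0],-1],[[-5,0,0],[0,0,0],-1],[[-5,0,0],[0,0,0],-1],[[0,0,0],[0,0,0],-1]]'|grep -E 'pos|force|wid'
```

```text
tcp_pos: [489.1, 97.7, 7.9]
contact_force: [-0.5, 0.5, -2.9]
gripper_force: 63.8
tcp_pos: [508.7, 99.5, 7.7]
contact_force: [-0.4, -0.3, -3.5]
gripper_force: 63.8
tcp_pos: [533.6, 101.9, 7.7]
contact_force: [-0.2, 0.1, -3.9]
gripper_force: 63.8
tcp_pos: [548.9, 103.3, 7.8]
contact_force: [0.5, -0.6, -3.1]
width: 48.7
gripper_force: 63.8
```

```bash
python3 -m inch '[[[0,0,3],[0,0,0],-1],[[0,0,0],[0,0,0],0.3],[[0,0,0],[0,0,0],0.6],[[0,0,0],[0,0,0],0.8],[[0,0,0],[0,0,0],0.8],[[0,0,0],[0,0,0],0.8]]'|grep -E 'pos|force|wid'
python3 -m inch '[[[5,0,0],[0,0,0],0.8],[[15,0,0],[0,0,0],0.8],[[20,0,0],[0,0,0],0.8],[[17,0,0],[0,0,0],0.8],[[0,0,-11],[0,0,0],-1],[[0,0,0],[0,0,0],-1],[[0,0,0],[0,0,0],-1],[[0,0,0],[0,0,0],-1],[[0,0,0],[0,0,0],-1],[[0,0,0],[0,0,0],-1]]'|grep -E 'pos|force|wid'
python3 -m inch '[[[-6,0,0],[0,0,0],-1],[[-6,0,0],[0,0,0],-1],[[-6,0,0],[0,0,0],-1],[[-6,0,0],[0,0,0],-1],[[-6,0,0],[0,0,0],-1],[[-5,0,0],[0,0,0],-1],[[-5,0,0],[0,0,0],-1],[[-5,0,0],[0,0,0],-1],[[-5,0,0],[0,0,0],-1]]'|grep -E 'pos|force|wid'
python3 -m inch '[[[-3,0,0],[0,0,0],-1],[[-2,0,0],[0,0,0],-1],[[-2,0,0],[0,0,0],-1]]'|grep -E 'pos|force'
python3 -m inch '[[[-1,0,0],[0,0,0],-1],[[-1,0,0],[0,0,0],-1]]'|grep -E 'pos|force'
python3 -m inch '[[[-1,0,0],[0,0,0],-1],[[-0.5,0,0],[0,0,0],-1]]'|grep -E 'pos|force'
```

```text
tcp_pos: [548.0, 103.2, 4.8]
contact_force: [0.1, -0.5, -0.7]
width: 76.8
gripper_force: 0.0
tcp_pos: [491.5, 97.9, 15.4]
contact_force: [0.5, 0.4, 0.5]
width: 3.3
gripper_force: 0.0
tcp_pos: [541.4, 102.7, 15.6]
contact_force: [-4.1, 1.4, 1.5]
width: -0.3
gripper_force: 1.7
tcp_pos: [548.1, 103.3, 15.6]
contact_force: [-3.8, 2.1, 0.0]
gripper_force: 1.6
tcp_pos: [550.0, 103.4, 15.6]
contact_force: [-2.6, 1.8, 0.2]
gripper_force: 1.2
tcp_pos: [550.4, 103.4, 15.6]
contact_force: [-20.5, -0.1, 11.9]
gripper_force: 10.2
```

All three packs are home. The stops at 537.3, 543.8 and 550.4 match the charger's yaw. Now the radios.

```bash
python3 -m inch '[[[-1,0,0],[0,0,0],-1],[[10,0,0],[0,0,0],-1],[[20,0,0],[0,0,0],-1],[[0,0,-30],[0,0,0],1],[[0,0,-35],[0,0,0],1],[[0,0,-35],[0,0,0],1],[[0,0,-35],[0,0,0],1],[[0,0,0],[0,0,0],1]]'|grep -E 'pos|force'
python3 mp.py radio 658 -34 3.1;python3 mp.py radio 647 -153 3.46; python3 mp.py pad 520 -378 -.28;  python3 go.py 660 -34 170 178 -35;  python3 chk.py c4 75 600 100 30; python3 -c "
from bench import ctrl;print(ctrl.read_state()['t'])"
```

```text
tcp_pos: [525.2, 101.2, 158.4]
contact_force: [0.0, 0.0, 1.1]
gripper_force: 0.0
T [653.688 -32.515   0.      3.09 ] [0.948]
S [660.564 -35.287   0.      3.102] [0.947]
TS [658.975 -34.218   0.      3.084] [0.892, 0.92]
T [ 645.155 -153.571    0.       3.425] [0.906]
S [ 648.792 -154.152    0.       3.49 ] [0.939]
TS [ 646.751 -154.267    0.       3.465] [0.892, 0.927]
T [ 519.868 -377.845    0.      -0.282] [0.975]
S [ 542.471 -317.341    0.      -0.282] [0.741]
TS [ 521.202 -376.613    0.      -0.289] [0.94, 0.586]
turn [  2.13 -35.05   7.1 ] 35.821868356579024 shift(after) [-127.98 -130.12   64.99] shift(now) [-124.39 -147.15  -20.14] 193.7332985005668 j [ 0.14 -0.16  1.85 -0.    1.46 -1.52] tcp [522.52 101.   149.83]
top [297.85759465 184.57007687] px per img px 2.6666666666666665
side [368.03573116 248.02931041] px per img px 2.6666666666666665
32.25
```

View pics/c4.png

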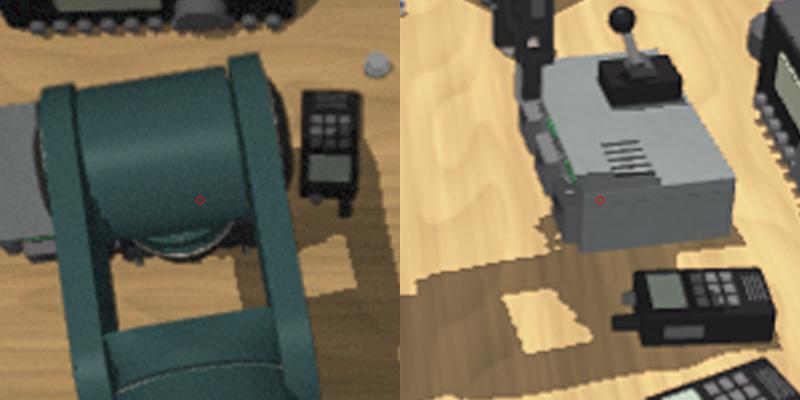

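The packs' tails show just outside all three bays and the radios are untouched. I tilt and move over radio 1.

```bash
python3 -m inch '[[[0,0,0],[0.36,-5.84,1.18],1],[[0,0,0],[0.36,-5.84,1.18],1],[[0,0,0],[0.36,-5.84,1.18],1],[[0,0,0],[0.36,-5.84,1.18],1],[[0,0,0],[0.36,-5.84,1.18],1],[[0,0,0],[0.36,-5.84,1.18],1],[[0,0,0],[0,0,0],1]]'|grep pos
python3 -m inch '[[[-18,-18.6,9.3],[0,0,0],1],[[-18,-18.6,9.3],[0,0,0],1],[[-18,-18.6,9.3],[0,0,0],1],[[-18,-18.6,9.3],[0,0,0],1],[[-18,-18.6,9.3],[0,0,0],1],[[-18,-18.6,9.3],[0,0,0],1],[[-18,-18.6,9.3],[0,0,0],1],[[0,0,0],[0,0,0],1]]'|grep pos
python3 go.py 684.5 -35.2 4 177.4 -35
```

```text
tcp_pos: [521.0, 101.2, 149.0]
tcp_pos: [661.5, -36.9, 170.3]
turn [ 0.38 -0.03  0.55] 0.6684116136543716 shift(after) [ 74.05   0.26 150.15] shift(now) [ 73.97  -0.01 150.19] 167.41851607061324 j [-0.11 -0.24  1.96  0.06  0.81 -1.67] tcp [659.05 -34.31 169.47]
```

```bash
python3 -m inch '[[[12,0,24.5],[0.4,0,0.5],1],[[12,0,24.5],[0,0,0],1],[[12,0,24.5],[0,0,0],1],[[12,0,24.5],[0,0,0],1],[[12,0,24.5],[0,0,0],1],[[7,0,14],[0,0,0],1],[[0,0,0],[0,0,0],1]]'|grep -E 'pos|force'
python3 go.py 684.5 -35.2 4 177.4 -35; python3 chk.py c5 50 660 -35 20
```

```text
tcp_pos: [680.2, -34.0, 15.4]
contact_force: [-0.2, -0.2, -1.0]
gripper_force: 0.0
turn [-0.06  0.18  0.04] 0.19853367133005131 shift(after) [ 7.66 -0.5  14.81] shift(now) [ 7.71 -0.48 14.79] 16.680720204714444 j [-0.1  -0.02  2.03  0.06  0.52 -1.67] tcp [682.3  -34.6   20.52]
top [348.19297853 162.65158957] px per img px 4.0
side [406.73995056 287.65835223] px per img px 4.0
```

View pics/c5.png

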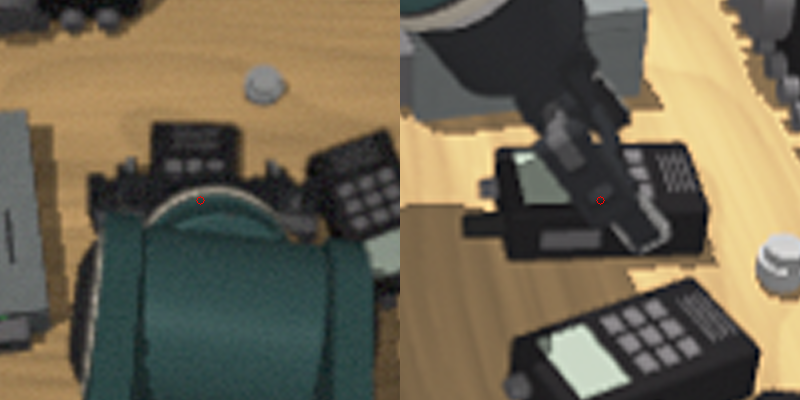

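The fingers straddle radio 1 centrally in both views. At this radius an outward tilt leaves j5 small, so I check which place orientation suits the wrist before gripping.

```bash
cat > wr.py <<'E'
from bench import ctrl; import numpy as np
from scipy.spatial.transform import Rotation as R
np.set_printoptions(precision=3,suppress=True)
B=R.from_matrix(np.array([[0,0,1],[1,0,0],[0,1,0.]]))
s=ctrl.read_state(); j=s["joints"]
def fk(j1,p,j4,j5,j6,s4): return R.from_euler("z",j1)*R.from_euler("y",p)*R.from_euler("x",s4*j4)*R.from_euler("y",j5)*B*R.from_euler("z",j6)
for s4 in(1,-1): print(s4,(fk(j[0],j[1]+j[2]-np.pi/2,*j[3:],s4).inv()*R.from_quat(s["tcp_rot"])).magnitude())
S=min((1,-1),key=lambda k:(fk(j[0],j[1]+j[2]-np.pi/2,*j[3:],k).inv()*R.from_quat(s["tcp_rot"])).magnitude())
def sol(j1,p,h,t):
    c,q=np.cos(np.radians(h)),np.sin(np.radians(h))
    Rt=R.from_matrix(np.array([[c,q,0],[q,-c,0],[0,0,-1.]]))*R.from_euler("y",t,degrees=True)
    Q=(R.from_euler("z",j1)*R.from_euler("y",p)).inv()*Rt*B.inv()
    # Q = Rx(s4 j4) Ry(j5) Rx(j6)   (B Rz B^-1 = Rx)
    a=Q.as_euler("XYX"); out=[]
    for b in(a,np.array([a[0]+np.pi,-a[1],a[2]+np.pi])):
        if b[1]>0:
            j4=(S*b[0]+1.14)%(2*np.pi)-1.14; j6=(b[2]+np.pi)%(2*np.pi)-np.pi
            out.append((round(j4,2),round(b[1],2),round(j6,2)))
    return out
for pol,dh,t in(("A(now)",0,55),("B(flip)",180,-55)):
    for d in(-130,-106,-90,-70,-50,-36,-10,20,50): print(pol,d,sol(-.63,.35,d+dh,t))
E
python3 wr.py
```

```text
1 2.3457926086887787e-16
-1 0.12720766459190577
A(now) -130 [(np.float64(-0.97), np.float64(1.43), np.float64(-2.81))]
A(now) -106 [(np.float64(-1.05), np.float64(1.09), np.float64(-3.03))]
A(now) -90 [(np.float64(-1.06), np.float64(0.86), np.float64(3.09))]
A(now) -70 [(np.float64(-0.98), np.float64(0.58), np.float64(2.83))]
A(now) -50 [(np.float64(-0.64), np.float64(0.34), np.float64(2.32))]
A(now) -36 [(np.float64(0.01), np.float64(0.26), np.float64(1.56))]
A(now) -10 [(np.float64(0.9), np.float64(0.48), np.float64(0.46))]
A(now) 20 [(np.float64(1.06), np.float64(0.89), np.float64(0.03))]
A(now) 50 [(np.float64(1.0), np.float64(1.32), np.float64(-0.25))]
B(flip) -130 [(np.float64(-0.97), np.float64(1.43), np.float64(0.33))]
B(flip) -106 [(np.float64(-1.05), np.float64(1.09), np.float64(0.11))]
B(flip) -90 [(np.float64(-1.06), np.float64(0.86), np.float64(-0.05))]
B(flip) -70 [(np.float64(-0.98), np.float64(0.58), np.float64(-0.31))]
B(flip) -50 [(np.float64(-0.64), np.float64(0.34), np.float64(-0.82))]
B(flip) -36 [(np.float64(0.01), np.float64(0.26), np.float64(-1.58))]
B(flip) -10 [(np.float64(0.9), np.float64(0.48), np.float64(-2.68))]
B(flip) 20 [(np.float64(1.06), np.float64(0.89), np.float64(-3.12))]
B(flip) 50 [(np.float64(1.0), np.float64(1.32), np.float64(2.89))]
```

The wrist model matches the measured orientation exactly. Picking with the tool flipped 180° and placing with it pointing about -80° keeps the wrist clear of its limits. I lift, flip, and come back down on radio 1.

```bash
cat >> wr.py <<'E'
print([(p,sol(-.63,p,100,-55)[0],sol(-.55,p,100,-55)[0]) for p in(.2,.35,.5,.6)])
E
python3 wr.py | tail -1
python3 -m inch '[[[-14,0,-20],[0,0,0],1],[[-17,0,-25],[0,0,0],1],[[-17,0,-25],[0,0,0],1],[[-17,0,-25],[0,0,0],1],[[0,0,0],[0,5.83,0],1],[[0,0,0],[0,5.83,0],1],[[0,0,0],[0,5.83,0],1],[[0,0,0],[0,5.83,0],1],[[0,0,0],[0,5.83,0],1],[[0,0,0],[0,5.83,0],1]]'|grep -E 'pos'
python3 -m inch '[[[0,0,0],[0,0,7],1],[[0,0,0],[0,0,7],1],[[0,0,0],[0,0,7],1],[[0,0,0],[0,0,7],1],[[0,0,0],[0,0,7],1],[[0,0,0],[0,0,7],1],[[0,0,0],[0,0,7],1],[[0,0,0],[0,0,7],1],[[0,0,0],[0,0,7],1],[[0,0,0],[0,0,7],1]]'|grep -E 'pos'
python3 -m inch '[[[0,0,0],[0,0,7],1],[[0,0,0],[0,0,7],1],[[0,0,0],[0,0,7],1],[[0,0,0],[0,0,7],1],[[0,0,0],[0,0,7],1],[[0,0,0],[0,0,7],1],[[0,0,0],[0,0,7],1],[[0,0,0],[0,0,7],1],[[0,0,0],[0,0,7],1],[[0,0,0],[0,0,7],1]]'|grep -E 'pos'
python3 -m inch '[[[0,0,0],[0,0,7],1],[[0,0,0],[0,0,7],1],[[0,0,0],[0,0,7],1],[[0,0,0],[0,0,7],1],[[0,0,0],[0,0,7],1],[[0,0,0],[0,0,5],1],[[0,0,0],[0,0,0],1]]'|grep -E 'pos'
python3 go.py 684.5 -35.2 60 -2.6 35
```

```text
[(0.2, (np.float64(-0.91), np.float64(0.81), np.float64(-0.34)), (np.float64(-0.93), np.float64(0.87), np.float64(-0.28))), (0.35, (np.float64(-1.04), np.float64(0.72), np.float64(-0.16)), (np.float64(-1.05), np.float64(0.79), np.float64(-0.11))), (0.5, (np.float64(5.08), np.float64(0.66), np.float64(0.05)), (np.float64(5.09), np.float64(0.72), np.float64(0.09))), (0.6, (np.float64(4.95), np.float64(0.62), np.float64(0.21)), (np.float64(4.98), np.float64(0.69), np.float64(0.24)))]
tcp_pos: [681.1, -35.0, 136.6]
tcp_pos: [680.9, -34.9, 135.7]
tcp_pos: [681.0, -34.9, 135.7]
tcp_pos: [680.9, -34.9, 135.6]
turn [ 0.03 34.92  0.12] 34.92332619169717 shift(after) [-40.2    0.12  63.67] shift(now) [ 3.49  0.04 75.22] 75.30306482309382 j [-0.09  0.17  1.54 -0.    1.43  1.53] tcp [680.92 -34.92 135.22]
```

```bash
cat >> wr.py <<'E'
for p in (.35,.5,.65): print(p,[(h,[round(float(v),2) for v in sol(-.63,p,h,55)[0]]) for h in(-15,-5,5,15,25)])
E
python3 wr.py | tail -3
python3 -m inch '[[[0,0,0],[0,0,-7],1],[[0,0,0],[0,0,-7],1],[[0,0,0],[0,0,-7],1],[[0,0,0],[0,0,-7],1],[[0,0,0],[0,0,-7],1],[[0,0,0],[0,0,-7],1],[[0,0,0],[0,0,-7],1],[[0,0,0],[0,0,-7],1],[[0,0,0],[0,0,-7],1],[[0,0,0],[0,0,-7],1]]'>/dev/null
python3 -m inch '[[[0,0,0],[0,0,-7],1],[[0,0,0],[0,0,-7],1],[[0,0,0],[0,0,-7],1],[[0,0,0],[0,0,-7],1],[[0,0,0],[0,0,-7],1],[[0,0,0],[0,0,-7],1],[[0,0,0],[0,0,-7],1],[[0,0,0],[0,0,-7],1],[[0,0,0],[0,0,-7],1],[[0,0,0],[0,0,-7],1]]'>/dev/null
python3 -m inch '[[[0,0,0],[0,0,-7],1],[[0,0,0],[0,0,-7],1],[[0,0,0],[0,0,-7],1],[[0,0,0],[0,0,-7],1],[[0,0,0],[0,0,-7],1],[[0,0,0],[0,0,-5],1],[[0,0,0],[0,-5,0],1],[[0,0,0],[0,-5,0],1],[[0,0,0],[0,-5,0],1],[[0,0,0],[0,-5,0],1]]'|grep -E 'pos'
python3 -m inch '[[[0,0,0],[0,-5,0],1],[[0,0,0],[0,-5,0],1],[[0,0,0],[0,-5,0],1],[[0,0,0],[0,0,0],1],[[0,0,0],[0,0,0],1]]'|grep -E 'pos'
python3 go.py 684.5 -35.2 4 177.4 -35
```

```text
0.35 [(-15, [0.82, 0.42, 0.58]), (-5, [0.96, 0.54, 0.36]), (5, [1.02, 0.68, 0.2]), (15, [1.05, 0.82, 0.08]), (25, [1.06, 0.97, -0.02])]
0.5 [(-15, [1.14, 0.33, 0.24]), (-5, [1.19, 0.47, 0.08]), (5, [1.2, 0.62, -0.02]), (15, [1.19, 0.76, -0.11]), (25, [1.16, 0.9, -0.19])]
0.65 [(-15, [1.59, 0.3, -0.24]), (-5, [1.5, 0.44, -0.25]), (5, [1.42, 0.58, -0.28]), (15, [1.35, 0.71, -0.33]), (25, [1.28, 0.85, -0.38])]
tcp_pos: [681.1, -34.9, 135.3]
tcp_pos: [680.2, -34.9, 134.6]
turn [-0.07  0.02  0.04] 0.07829131252488054 shift(after) [ 72.84  -0.09 109.4 ] shift(now) [ 72.88   0.08 109.38] 131.43121062379183 j [-0.1  -0.15  1.95  0.05  0.73 -1.65] tcp [681.43 -34.97 135.4 ]
```

```bash
python3 -m inch '[[[14,0,21],[0,0,0],1],[[14,0,21],[0,0,0],1],[[14,0,21],[0,0,0],1],[[14,0,21],[0,0,0],1],[[10,0,15],[0,0,0],1],[[5,0,7.5],[0,0,0],1],[[0,0,0],[0,0,0],1]]'|grep -E 'pos|force'
python3 go.py 684.5 -35.2 4 177.4 -35|cut -c1-160
```

```text
tcp_pos: [683.2, -35.1, 4.3]
contact_force: [-0.3, 0.7, -0.5]
gripper_force: 0.0
turn [-0.07  0.18  0.02] 0.19811878262834048 shift(after) [2.33 0.04 3.11] shift(now) [2.34 0.04 3.1 ] 3.8884397544835867 j [-0.1   0.    2.04  0.07  0.49 -1.68
```

```bash
python3 -m inch '[[[1,0,1.5],[0,0,0],1],[[0,0,0],[0,0,0],-1],[[0,0,0],[0,0,0],-1],[[0,0,0],[0,0,0],-1],[[0,0,0],[0,0,0],-1],[[0,0,0],[0,0,0],-1],[[0,0,0],[0,0,0],-1],[[0,0,0],[0,0,0],-1]]' 70|grep -E 'pos|force|wid'
python3 -m inch '[[[-8.6,0,-12.3],[0,0,0],-1],[[-14,0,-20],[0,0,0],-1],[[-17,0,-25],[0,0,0],-1],[[-17,0,-25],[0,0,0],-1],[[-17,0,-25],[0,0,0],-1],[[0,0,0],[0,0,0],-1]]'|grep -E 'pos|force|wid'
python3 chk.py c6 60
```

```text
tcp_pos: [684.4, -35.2, 5.7]
contact_force: [-4.0, 1.4, 7.6]
width: 57.0
gripper_force: 75.6
tcp_pos: [684.5, -35.2, 142.3]
contact_force: [0.7, 0.2, -1.5]
width: 56.9
gripper_force: 76.1
top [350.98264487 137.45082919] px per img px 3.3333333333333335
side [425.16296055 239.73734204] px per img px 3.3333333333333335
```

View pics/c6.png

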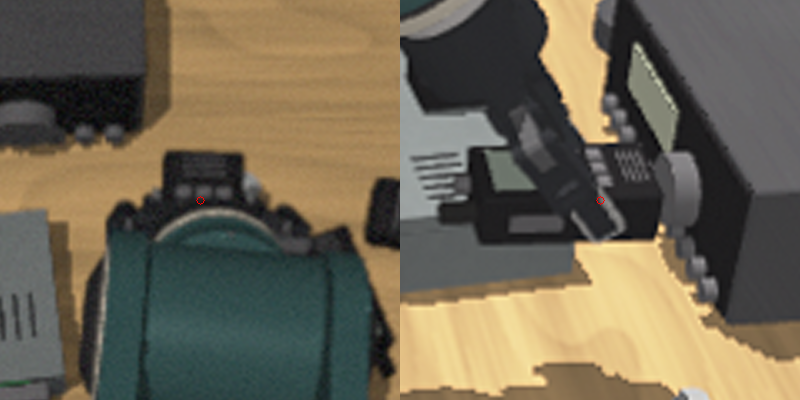

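Radio 1 is held level between the pads. Now I lift, untilt, turn and carry it to the pad.

```bash
python3 -m inch '[[[-14,0,-20],[0,5,0],-1],[[-12,0,-20],[0,5,0],-1],[[-10,0,-20],[0,5,0],-1],[[0,0,0],[0,5,0],-1],[[0,0,0],[0,5,0],-1],[[0,0,0],[0,5,0],-1],[[0,0,0],[0,5,0],-1],[[0,0,0],[0,0,6.5],-1],[[0,0,0],[0,0,6.5],-1],[[0,0,0],[0,0,6.5],-1]]'|grep -E 'pos|wid'
python3 -m inch '[[[0,0,0],[0,0,6.5],-1],[[0,0,0],[0,0,6.5],-1],[[0,0,0],[0,0,6.5],-1],[[0,0,0],[0,0,6.5],-1],[[0,0,0],[0,0,6.5],-1],[[0,0,0],[0,0,6.5],-1],[[0,0,0],[0,0,6.5],-1],[[0,0,0],[0,0,6.5],-1],[[0,0,0],[0,0,6.5],-1],[[0,0,0],[0,0,6.5],-1]]'|grep -E 'wid'
python3 -m inch '[[[0,0,0],[0,0,6.5],-1],[[0,0,0],[0,0,6.5],-1],[[0,0,0],[0,0,6.5],-1],[[0,0,0],[0,0,6.5],-1],[[0,0,0],[0,0,6.5],-1],[[0,0,0],[0,0,6.5],-1],[[0,0,0],[0,0,6.5],-1],[[0,0,0],[0,0,6.5],-1],[[0,0,0],[0,0,6.5],-1],[[0,0,0],[0,0,6.5],-1]]'|grep -E 'wid'
python3 -m inch '[[[0,0,0],[0,0,6.5],-1],[[0,0,0],[0,0,6.5],-1],[[0,0,0],[0,0,6.5],-1],[[0,0,0],[0,0,3.4],-1],[[0,0,0],[0,0,0],-1]]'|grep -E 'pos|wid'
python3 go.py 515 -428 200 5
```

```text
tcp_pos: [683.4, -34.9, 201.6]
width: 57.5
width: 56.9
width: 57.4
tcp_pos: [683.0, -34.9, 202.3]
width: 57.3
turn [0.06 0.   0.08] 0.09706261705587954 shift(after) [-201.89  376.9     3.54] shift(now) [-202.38  376.63    3.96] 427.5803277424024 j [-0.09  0.14  1.45 -0.    1.54  1.39] tcp [683.27 -34.94 203.54]
```

```bash
python3 -m inch '[[[-14.4,26.9,0],[0,0,0],-1],[[-14.4,26.9,0],[0,0,0],-1],[[-14.4,26.9,0],[0,0,0],-1],[[-14.4,26.9,0],[0,0,0],-1],[[-14.4,26.9,0],[0,0,0],-1],[[-14.4,26.9,0],[0,0,0],-1],[[-14.4,26.9,0],[0,0,0],-1],[[-14.4,26.9,0],[0,0,0],-1],[[-14.4,26.9,0],[0,0,0],-1],[[-14.4,26.9,0],[0,0,0],-1]]'|grep -E 'pos|wid'
python3 -m inch '[[[-14.4,26.9,0],[0,0,0],-1],[[-14.4,26.9,0],[0,0,0],-1],[[-14.4,26.9,0],[0,0,0],-1],[[-14.4,26.9,0],[0,0,0],-1],[[0,0,0],[0,0,0],-1],[[0,0,0],[0,5,0],-1],[[0,0,0],[0,5,0],-1],[[0,0,0],[0,5,0],-1],[[0,0,0],[0,5,0],-1],[[0,0,0],[0,5,0],-1]]'|grep -E 'pos|wid'
python3 -m inch '[[[0,0,0],[0,5,0],-1],[[0,0,0],[0,5,0],-1],[[0,0,0],[0,5,0],-1],[[0,0,0],[0,5,0],-1],[[0,0,0],[0,5,0],-1],[[0,0,0],[0,5,0],-1],[[0,0,0],[0,0,0],-1],[[0,0,0],[0,0,0],-1]]'|grep -E 'pos|wid'
python3 go.py 517.5 -428.4 45 5 55
```

```text
tcp_pos: [562.6, -316.7, 205.3]
width: 56.9
tcp_pos: [515.3, -427.8, 205.9]
width: 57.4
tcp_pos: [514.6, -427.7, 204.3]
width: 57.0
turn [0.06 0.   0.14] 0.15534546218251502 shift(after) [-131.      0.84   93.85] shift(now) [-131.      0.42   93.86] 161.1533956512846 j [-1.06 -0.13  1.93  1.    1.09  0.04] tcp [ 515.69 -427.71  206.14]
```

```bash
python3 -m inch '[[[-20,0.1,14.3],[0,0,0],-1],[[-20,0.1,14.3],[0,0,0],-1],[[-20,0.1,14.3],[0,0,0],-1],[[-20,0.1,14.3],[0,0,0],-1],[[-20,0.1,14.3],[0,0,0],-1],[[-20,0.1,14.3],[0,0,0],-1],[[-11,0.1,8],[0,0,0],-1],[[0,0,0],[0,0,0],-1]]'|grep -E 'pos|wid|force'
python3 go.py 517.5 -428.4 37 5 55; python3 chk.py c7 60 510 -425 50
```

```text
tcp_pos: [517.0, -427.1, 41.0]
contact_force: [-0.4, 0.4, -4.7]
width: 57.3
gripper_force: 76.6
turn [ 0.12 -0.1   0.15] 0.2221644259491582 shift(after) [-6.88 -0.21  4.56] shift(now) [-6.89 -0.24  4.54] 8.253642403511908 j [-1.06  0.08  2.02  1.16  0.95 -0.27] tcp [ 517.73 -428.59   45.25]
top [500.82922809 212.64682649] px per img px 3.3333333333333335
side [369.21827238 462.86484749] px per img px 3.3333333333333335
```

View pics/c7.png

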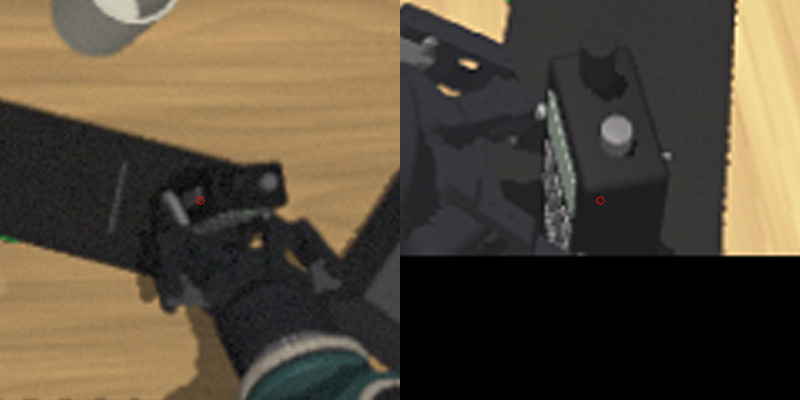

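```bash
python3 -c "
from h import *
T=ctrl.get_image('top');S=ctrl.get_image('side')
for c in((168,195),(245,165),(283,165),(285,205),(175,222)): print(c,onz(T,[500.83+(c[0]-200)/3.333,212.65+(c[1]-200)/3.333],122))
for c in((550,70),(628,48),(668,178),(578,192)): print('S',c,onz(S,[369.22+(c[0]-600)/3.333,462.86+(c[1]-200)/3.333],122))
"
```

```text
(168, 195) [ 500.75165436 -370.60502484  122.        ]
(245, 165) [ 521.97270041 -430.11934149  122.        ]
(283, 165) [ 521.49951235 -458.85737787  122.        ]
(285, 205) [ 491.74000714 -457.60891388  122.        ]
(175, 222) [ 480.78692073 -374.21670825  122.        ]
S (550, 70) [ 488.5936723 -410.0745254  122.       ]
S (628, 48) [ 520.98419283 -403.2049316   122.        ]
S (668, 178) [ 525.55799226 -458.62322452  122.        ]
S (578, 192) [ 491.50393742 -460.91382908  122.        ]
```

The radio hangs upright over the outer half of the pad, centred near (507,-432), as intended. I lower it gently.

```bash
python3 -m inch '[[[-2.5,0,1.7],[0,0,0],-1],[[-2.5,0,1.7],[0,0,0],-1],[[-1.6,0,1.1],[0,0,0],-1]]'|grep -E 'pos|force'
python3 -m inch '[[[-1.2,0,0.9],[0,0,0],-1],[[0,0,0],[0,0,0],-1]]'|grep -E 'pos|force'
python3 -m inch '[[[-1.2,0,0.9],[0,0,0],-1],[[0,0,0],[0,0,0],-1]]'|grep -E 'pos|force'
python3 -m inch '[[[-1.2,0,0.9],[0,0,0],-1],[[0,0,0],[0,0,0],-1]]'|grep -E 'pos|force'
```

```text
tcp_pos: [517.1, -428.3, 35.9]
contact_force: [-2.2, 1.4, 6.5]
gripper_force: 77.4
tcp_pos: [517.7, -428.6, 35.9]
contact_force: [-1.9, 3.4, 7.3]
gripper_force: 77.4
tcp_pos: [518.2, -428.9, 35.9]
contact_force: [-5.5, 6.3, 16.4]
gripper_force: 78.2
tcp_pos: [518.8, -429.2, 35.8]
contact_force: [-7.3, 8.8, 28.0]
gripper_force: 79.0
```

```bash
python3 -m inch '[[[2,0,-1.5],[0,0,0],-1],[[0,0,0],[0,0,0],-0.2],[[0,0,0],[0,0,0],0.3],[[0,0,0],[0,0,0],0.55],[[0,0,0],[0,0,0],0.6],[[0,0,0],[0,0,0],0.6],[[0,0,0],[0,0,0],0.6],[[0,0,0],[0,0,0],0.6]]'|grep -E 'pos|force|wid'
python3 -m inch '[[[0,0,-5],[0,0,0],0.6],[[0,0,-15],[0,0,0],0.6],[[0,0,-25],[0,0,0],0.6],[[0,0,-30],[0,0,0],0.6],[[0,0,-30],[0,0,0],1],[[0,0,-30],[0,0,0],1],[[0,0,0],[0,0,0],1]]'|grep -E 'pos|force|wid'
python3 chk.py c8 60 510 -425 50; python3 mp.py radio 647 -154 3.46; python3 go.py 640 -150 170 198.2 0
```

```text
tcp_pos: [517.2, -428.3, 34.1]
contact_force: [0.2, 0.1, -0.4]
width: 68.3
gripper_force: 0.0
tcp_pos: [404.5, -439.5, 115.3]
contact_force: [0.6, -0.3, 1.4]
width: 85.3
gripper_force: 0.0
top [500.82922809 212.64682649] px per img px 3.3333333333333335
side [369.21827238 462.86484749] px per img px 3.3333333333333335
T [ 645.093 -153.324    0.       3.43 ] [0.915]
S [ 648.752 -154.32     0.       3.494] [0.94]
TS [ 646.794 -153.817    0.       3.457] [0.904, 0.916]
turn [-77.66  -8.98 149.07] 168.3269560064002 shift(after) [-310.64  200.33  -59.16] shift(now) [ 195.68 -265.84  176.55] 374.3391270094606 j [-1.27 -0.11  2.08  1.05  1.17 -0.23] tcp [ 407.47 -437.33  110.84]
```

View pics/c8.png

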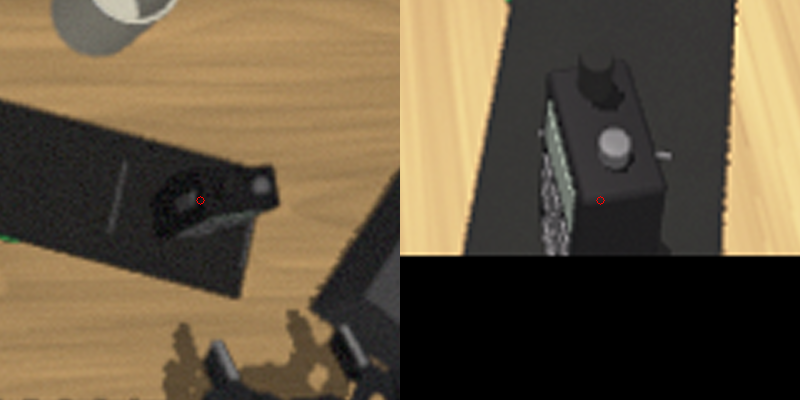

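Radio 1 stands upright on the pad at about (507,-432), well inside the edges. Now radio 2.

```bash
python3 -m inch '[[[24,0,-17],[0,0,0],1],[[24,0,-17],[0,0,0],1],[[24,0,-17],[0,0,0],1],[[0,0,0],[0,-5,0],1],[[0,0,0],[0,-5,0],1],[[0,0,0],[0,-5,0],1],[[0,0,0],[0,-5,0],1],[[0,0,0],[0,-5,0],1],[[0,0,0],[0,-5,0],1],[[0,0,0],[0,-5,0],1]]'|grep -E 'pos'
python3 -m inch '[[[0,0,0],[0,-5,0],1],[[0,0,0],[0,-5,0],1],[[0,0,0],[0,-5,0],1],[[0,0,0],[0,-5,0],1],[[0,0,0],[0,0,0],1],[[0,0,0],[0,0,0],1]]'|grep -E 'pos'
python3 go.py 650 -155 180 5 0
```

```text
tcp_pos: [406.7, -437.8, 200.2]
tcp_pos: [407.6, -437.2, 199.1]
turn [ 0.07 -0.12 -0.07] 0.15848337489787737 shift(after) [ 267.43 -260.42   19.63] shift(now) [ 267.06 -260.78   19.86] 373.79118429303844 j [-0.87 -0.04  1.66  0.    1.53  0.62] tcp [ 406.29 -437.73  199.63]
```

```bash
python3 -m inch '[[[26.7,-26,0],[0,0,0],1],[[26.7,-26,0],[0,0,0],1],[[26.7,-26,0],[0,0,0],1],[[26.7,-26,0],[0,0,0],1],[[26.7,-26,0],[0,0,0],1],[[26.7,-26,0],[0,0,0],1],[[26.7,-26,0],[0,0,0],1],[[26.7,-26,0],[0,0,0],1],[[26.7,-26,0],[0,0,0],1],[[26.7,-26,0],[0,0,0],1]]'|grep -E 'pos'
python3 -m inch '[[[0,0,0],[0,0,-6.5],1],[[0,0,0],[0,0,-6.5],1],[[0,0,0],[0,0,-6.5],1],[[0,0,0],[0,0,-6.5],1],[[0,0,0],[0,0,-6.5],1],[[0,0,0],[0,0,-6.5],1],[[0,0,0],[0,0,-6.5],1],[[0,0,0],[0,0,-6.5],1],[[0,0,0],[0,0,-6.5],1],[[0,0,0],[0,0,-6.5],1]]'|grep -E 'pos'
python3 -m inch '[[[0,0,0],[0,0,-6.5],1],[[0,0,0],[0,0,-6.5],1],[[0,0,0],[0,0,-6.5],1],[[0,0,0],[0,0,-6.5],1],[[0,0,0],[0,0,-6.5],1],[[0,0,0],[0,0,-6.5],1],[[0,0,0],[0,0,-6.5],1],[[0,0,0],[0,0,-6.5],1],[[0,0,0],[0,0,-6.5],1],[[0,0,0],[0,0,-6.5],1]]'|grep -E 'pos'
python3 -m inch '[[[0,0,0],[0,0,-6.5],1],[[0,0,0],[0,0,-6.5],1],[[0,0,0],[0,0,-6.5],1],[[0,0,0],[0,0,-6.5],1],[[0,0,0],[0,0,-6.5],1],[[0,0,0],[0,0,-6.5],1],[[0,0,0],[0,0,-6.5],1],[[0,0,0],[0,0,-6.5],1],[[0,0,0],[0,0,-6.5],1],[[0,0,0],[0,0,-4.7],1]]'|grep -E 'pos'
python3 go.py 672.6 -145.5 60 198.2 -35
```

```text
tcp_pos: [650.5, -154.5, 200.1]
tcp_pos: [649.6, -156.1, 200.0]
tcp_pos: [649.6, -156.1, 200.0]
tcp_pos: [649.6, -156.1, 200.0]
turn [ -0.15 -34.94  -0.19] 34.94197319243104 shift(after) [ 59.72   2.83 129.06] shift(now) [-24.95   3.12 140.  ] 142.23952724998367 j [-0.27  0.11  1.5  -0.    1.53 -2.16] tcp [ 649.63 -156.03  199.98]
```

```bash
python3 -m inch '[[[0,0,0],[0,-5,0],0.75],[[0,0,0],[0,-5,0],0.75],[[0,0,0],[0,-5,0],0.75],[[0,0,0],[0,-5,0],0.75],[[0,0,0],[0,-5,0],0.75],[[0,0,0],[0,-5,0],0.75],[[0,0,0],[0,-5,0],0.75],[[0,0,0],[0,0,0],0.75]]'|grep -E 'pos|wid'
python3 -c "
from h import *
T=ctrl.get_image('top')
d=ctrl.look_for(T,'handmic')
for k in d: print(k['conf'],np.array(k['box'])*[640,480,640,480])
b=np.array(d[0]['box'])*[640,480,640,480]
for u in((b[0],b[3]),(b[0],b[1])):
  for z in(0,30):
    p=onz(T,u,z)[:2]-[647,-154]; print(p+[647,-154],'along',p@[.95,.312],'lat',p@[-.312,.95])
"
python3 go.py 653.7 -151.8 5 198.2 -35
```

```text
tcp_pos: [648.4, -156.1, 198.5]
width: 74.8
turn [-0.07 -0.01  0.05] 0.08342671839943752 shift(after) [108.43   2.52 162.55] shift(now) [108.39   2.8  162.58] 195.4147321994144 j [-0.45 -0.16  1.85  0.48  1.04 -2.49] tcp [ 650.29 -155.57  200.35]Traceback (most recent call last):
  File "<string>", line 6, in <module>
    b=np.array(d[0]['box'])*[640,480,640,480]
               ~^^^
IndexError: list index out of range
```

```bash
cat >> wr.py <<'E'
print([sol(-.45,p,198.2,-35) for p in(.12,.3,.45,.55)])
E
python3 wr.py|tail -1
python3 -m inch '[[[14,0.5,20.5],[0,0,0],0.75],[[14,0.5,21],[0,0,0],0.75],[[14,0.5,21],[0,0,0],0.75],[[14,0.5,21],[0,0,0],0.75],[[14,0.5,21],[0,0,0],0.75],[[0,0,0],[0,0,0],0.75]]'|grep -E 'pos|force'
python3 go.py 653.7 -151.8 5 198.2 -35
```

```text
[[(np.float64(0.48), np.float64(1.04), np.float64(-2.5))], [(np.float64(0.54), np.float64(0.88), np.float64(-2.61))], [(np.float64(0.62), np.float64(0.76), np.float64(-2.72))], [(np.float64(0.69), np.float64(0.68), np.float64(-2.81))]]
tcp_pos: [650.0, -151.3, 68.4]
contact_force: [-0.8, 0.3, -2.2]
gripper_force: 0.0
turn [-0.16  0.14  0.08] 0.22873691844163815 shift(after) [38.58  0.16 58.15] shift(now) [38.72  0.37 58.05] 69.78566229845212 j [-0.44 -0.05  1.96  0.56  0.84 -2.62] tcp [ 652.09 -152.49   74.76]
```

```bash
python3 -m inch '[[[12,0.2,18],[0,0,0],0.75],[[12,0,18],[0,0,0],0.75],[[8,0,12],[0,0,0],0.75],[[4,0,6],[0,0,0],0.75],[[0,0,0],[0,0,0],0.75],[[0,0,0],[0,0,0],0.75]]'|grep -E 'pos|force'
python3 go.py 653.7 -151.8 5 198.2 -35
```

```text
tcp_pos: [653.5, -152.2, 10.0]
contact_force: [-0.3, -1.0, 0.6]
gripper_force: 0.0
turn [-0.12  0.09  0.05] 0.1631433105914099 shift(after) [3.05 0.46 4.65] shift(now) [3.06 0.47 4.65] 5.5828262877721 j [-0.44  0.03  2.    0.62  0.74 -2.72] tcp [ 653.68 -152.28   10.56]
```

```bash
python3 -m inch '[[[2.6,0.3,4],[0,0,0],0.75],[[0,0,0],[0,0,0],0.75],[[0,0,0],[0,0,0],-1],[[0,0,0],[0,0,0],-1],[[0,0,0],[0,0,0],-1],[[0,0,0],[0,0,0],-1],[[0,0,0],[0,0,0],-1],[[0,0,0],[0,0,0],-1],[[0,0,0],[0,0,0],-1]]' 70|grep -E 'pos|force|wid'
python3 -m inch '[[[-8.6,0,-12.3],[0,0,0],-1],[[-14,0,-20],[0,0,0],-1],[[-17,0,-25],[0,0,0],-1],[[-17,0,-25],[0,0,0],-1],[[-17,0,-25],[0,0,0],-1],[[-17,0,-25],[0,0,0],-1],[[-17,0,-25],[0,0,0],-1],[[0,0,0],[0,0,0],-1]]'|grep -E 'pos|force|wid'
python3 go.py 653 -152 203 198.2 0
```

```text
tcp_pos: [653.2, -151.7, 4.5]
contact_force: [-1.2, 0.0, 2.3]
width: 57.0
gripper_force: 75.4
tcp_pos: [652.4, -152.8, 203.6]
contact_force: [1.0, -0.9, -1.9]
width: 57.4
gripper_force: 75.6
turn [-0.01 34.92 -0.02] 34.92314926950304 shift(after) [-2.09 -0.55 -7.2 ] shift(now) [-5.84 -0.55 -4.7 ] 7.513712847707664 j [-0.44 -0.16  1.86  0.48  1.03 -2.49] tcp [ 650.84 -152.13  195.8 ]
```

```bash
python3 -m inch '[[[0,0,0],[0,5,0],-1],[[0,0,0],[0,5,0],-1],[[0,0,0],[0,5,0],-1],[[0,0,0],[0,5,0],-1],[[0,0,0],[0,5,0],-1],[[0,0,0],[0,5,0],-1],[[0,0,0],[0,5,0],-1],[[0,0,0],[0,0,6.5],-1],[[0,0,0],[0,0,6.5],-1],[[0,0,0],[0,0,6.5],-1]]'|grep -E 'pos'
python3 -m inch '[[[0,0,0],[0,0,6.5],-1],[[0,0,0],[0,0,6.5],-1],[[0,0,0],[0,0,6.5],-1],[[0,0,0],[0,0,6.5],-1],[[0,0,0],[0,0,6.5],-1],[[0,0,0],[0,0,6.5],-1],[[0,0,0],[0,0,6.5],-1],[[0,0,0],[0,0,6.5],-1],[[0,0,0],[0,0,6.5],-1],[[0,0,0],[0,0,6.5],-1]]'|grep -E 'wid'
python3 -m inch '[[[0,0,0],[0,0,6.5],-1],[[0,0,0],[0,0,6.5],-1],[[0,0,0],[0,0,6.5],-1],[[0,0,0],[0,0,6.5],-1],[[0,0,0],[0,0,6.5],-1],[[0,0,0],[0,0,6.5],-1],[[0,0,0],[0,0,6.5],-1],[[0,0,0],[0,0,6.5],-1],[[0,0,0],[0,0,6.5],-1],[[0,0,0],[0,0,6.5],-1]]'|grep -E 'wid'
python3 -m inch '[[[0,0,0],[0,0,6.5],-1],[[0,0,0],[0,0,6.5],-1],[[0,0,0],[0,0,6.5],-1],[[0,0,0],[0,0,6.5],-1],[[0,0,0],[0,0,6.5],-1],[[0,0,0],[0,0,6.5],-1],[[0,0,0],[0,0,4.7],-1],[[0,0,0],[0,0,0],-1]]'|grep -E 'pos|wid|gr'
python3 go.py 547.5 -324.6 200 5 0
```

```text
tcp_pos: [651.0, -151.7, 192.9]
width: 57.3
width: 57.4
tcp_pos: [650.7, -152.0, 193.4]
width: 57.2
gripper_force: 75.3
turn [ 0.06 -0.02  0.1 ] 0.11510144522461907 shift(after) [-117.98  162.9    -5.91] shift(now) [-118.26  162.7    -5.79] 201.2192635997714 j [-0.27  0.11  1.5  -0.    1.52  1.21] tcp [ 650.83 -152.04  194.09]
```

```bash
python3 -m inch '[[[-19.7,27.1,-1],[0,0,0],-1],[[-19.7,27.1,-1],[0,0,0],-1],[[-19.7,27.1,-1],[0,0,0],-1],[[-19.7,27.1,-1],[0,0,0],-1],[[-19.7,27.1,-1],[0,0,0],-1],[[-19.7,27.1,-1],[0,0,0],-1],[[0,0,0],[0,0,0],-1]]'|grep -E 'pos|wid'
python3 -m inch '[[[0,0,0],[0,5,0],-1],[[0,0,0],[0,5,0],-1],[[0,0,0],[0,5,0],-1],[[0,0,0],[0,5,0],-1],[[0,0,0],[0,5,0],-1],[[0,0,0],[0,5,0],-1],[[0,0,0],[0,5,0],-1],[[0,0,0],[0,5,0],-1],[[0,0,0],[0,5,0],-1],[[0,0,0],[0,5,0],-1]]'|grep -E 'pos|wid'
python3 -m inch '[[[0,0,0],[0,5,0],-1],[[0,0,0],[0,0,0],-1]]'|grep -E 'pos|wid'
python3 go.py 547.5 -324.6 66 5 55
```

```text
tcp_pos: [544.7, -328.5, 201.3]
width: 57.0
tcp_pos: [547.1, -324.6, 201.6]
width: 57.2
tcp_pos: [546.0, -324.0, 198.4]
width: 56.9
turn [0.06 0.03 0.14] 0.1581971033366399 shift(after) [-110.47    0.16   77.7 ] shift(now) [-110.42   -0.19   77.76] 135.05688643378002 j [-0.89 -0.27  2.06  0.97  0.96  0.17] tcp [ 547.21 -324.46  201.06]
```

```bash
python3 -m inch '[[[-20,0,14.1],[0,0,0],-1],[[-20,0,14.1],[0,0,0],-1],[[-20,0,14.1],[0,0,0],-1],[[-20,0,14.1],[0,0,0],-1],[[-20,0,14.1],[0,0,0],-1],[[-10.4,0,7.3],[0,0,0],-1],[[0,0,0],[0,0,0],-1]]'|grep -E 'pos|wid|force'
python3 go.py 547.5 -324.6 58 5 55; python3 -c "
from h import *
for v in('top','side'):
  i=ctrl.get_image(v); save(i,'x'+v)
  print([ (round(d['conf'],2),np.array(d['position'])*[640,480],onz(i,np.array(d['position'])*[640,480],66)[:2]) for d in ctrl.landmark_of(i,'radio1')])
  print([ (round(d['conf'],2),onz(i,np.array(d['position'])*[640,480],8)[:2]) for d in ctrl.landmark_of(i,'radio1_foot')])
"
```

```text
tcp_pos: [547.7, -323.4, 63.0]
contact_force: [0.2, -0.1, -3.4]
width: 57.4
gripper_force: 76.0
turn [ 0.1  -0.11  0.15] 0.2131114645011826 shift(after) [-7.98 -0.12  4.39] shift(now) [-7.99 -0.14  4.37] 9.109105392038629 j [-0.89 -0.1   2.16  1.17  0.83 -0.14] tcp [ 548.49 -324.63   67.05]
[(0.87, array([501.632, 210.192]), array([ 513.36375758, -420.77888557])), (0.87, array([464.896, 198.912]), array([ 544.45568956, -327.17654183]))]
[(0.71, array([ 503.08947326, -431.46223125])), (0.71, array([ 679.73422595, -361.31431229]))]
[(0.8, array([382.976, 461.904]), array([ 526.2332177 , -434.20610046])), (0.72, array([390.976, 391.008]), array([ 560.84388898, -322.60217711]))]
[]
```

```bash
python3 -m inch '[[[-2.5,0,1.7],[0,0,0],-1],[[-2.5,0,1.7],[0,0,0],-1]]'|grep -E 'pos|force'
python3 -m inch '[[[-1.6,0,1.1],[0,0,0],-1],[[0,0,0],[0,0,0],-1]]'|grep -E 'pos|force'
python3 -m inch '[[[-1.6,0,1.1],[0,0,0],-1],[[0,0,0],[0,0,0],-1]]'|grep -E 'pos|force'
python3 -m inch '[[[-1.6,0,1.1],[0,0,0],-1],[[0,0,0],[0,0,0],-1]]'|grep -E 'pos|force'
```

```text
tcp_pos: [547.8, -324.6, 60.0]
contact_force: [-0.4, -0.3, -3.5]
gripper_force: 76.0
tcp_pos: [547.6, -324.3, 57.2]
contact_force: [-0.0, -0.3, -3.7]
gripper_force: 76.0
tcp_pos: [547.7, -324.4, 55.7]
contact_force: [0.2, -0.3, -3.6]
gripper_force: 76.0
tcp_pos: [548.1, -324.7, 54.9]
contact_force: [0.7, 0.9, 1.9]
gripper_force: 76.2
```

Contact at the expected height. One slight press, then release and retreat.

```bash
python3 -m inch '[[[-1.2,0,0.9],[0,0,0],-1],[[0,0,0],[0,0,0],-1]]'|grep -E 'pos|force'
python3 -m inch '[[[0.8,0,-0.6],[0,0,0],-1],[[0,0,0],[0,0,0],-0.2],[[0,0,0],[0,0,0],0.3],[[0,0,0],[0,0,0],0.55],[[0,0,0],[0,0,0],0.6],[[0,0,0],[0,0,0],0.6],[[0,0,0],[0,0,0],0.6],[[0,0,0],[0,0,0],0.6]]'|grep -E 'pos|force|wid'
python3 -m inch '[[[0,0,-5],[0,0,0],0.6],[[0,0,-15],[0,0,0],0.6],[[0,0,-25],[0,0,0],0.6],[[0,0,-30],[0,0,0],0.6],[[0,0,-30],[0,0,0],-1],[[24,0,-17],[0,0,0],-1],[[24,0,-17],[0,0,0],-1],[[24,0,-17],[0,0,0],-1],[[0,0,0],[0,0,0],-1]]'|grep -E 'pos|force|wid'
python3 -m inch '[[[0,0,0],[0,-5,0],-1],[[0,0,0],[0,-5,0],-1],[[0,0,0],[0,-5,0],-1],[[0,0,0],[0,-5,0],-1],[[0,0,0],[0,-5,0],-1],[[0,0,0],[0,-5,0],-1],[[0,0,0],[0,-5,0],-1],[[0,0,0],[0,-5,0],-1],[[0,0,0],[0,-5,0],-1],[[0,0,0],[0,-5,0],-1]]'|grep -E 'pos'
python3 -m inch '[[[0,0,0],[0,-5,0],-1],[[0,0,0],[0,0,0],-1]]'|grep -E 'pos'
cat > up.py <<'E'
from fit import *
M["up"]=box(-17,17,-29,29,8,113)+box(-7,7,10,24,113,135)
# radio upright: model frame x = outward(back) , y sideways; antenna either side
np.set_printoptions(precision=3,suppress=True)
T=ctrl.get_image('top');S=ctrl.get_image('side')
print("clock",ctrl.read_state()["t"])
for c in((506,-432),(536,-326)):
    for n,i in(("T",T),("S",S)):
        b=max((d for d in ctrl.look_for(i,"radio1")),key=lambda d:-np.linalg.norm(np.array([(d["box"][0]+d["box"][2])*320,(d["box"][1]+d["box"][3])*240])-proj(i,[[*c,66]])[0]))
        q=proj(i,world([*c,0,np.radians(5)],M["up"])); print(c,n,round(b["conf"],2),np.array(b["box"])*[640,480,640,480],"expect",q.min(0),q.max(0))
E
python3 up.py; python3 go.py 590 0 260 5 0
```

```text
tcp_pos: [548.7, -324.9, 54.9]
contact_force: [-4.4, 4.5, 14.6]
gripper_force: 77.7
tcp_pos: [547.7, -324.4, 53.4]
contact_force: [-0.1, -0.1, -0.5]
width: 68.2
gripper_force: 0.0
tcp_pos: [461.8, -333.1, 208.9]
contact_force: [1.0, -0.3, 1.6]
width: 7.4
gripper_force: 0.0
tcp_pos: [461.2, -332.0, 202.6]
tcp_pos: [462.4, -331.5, 201.6]
clock 71.6833
(506, -432) T 0.9 [450.176 194.112 483.328 214.896] expect [485.755 201.35 ] [526.532 224.398]
(506, -432) S 0.88 [350.912 417.888 388.288 480.   ] expect [349.367 414.81 ] [389.085 506.594]
(536, -326) T 0.9 [450.176 194.112 483.328 214.896] expect [446.192 190.105] [483.474 214.135]
(536, -326) S 0.59 [361.6   355.392 393.28  434.4  ] expect [358.565 351.054] [394.5   434.636]
turn [ 0.08 -0.09 -0.05] 0.12880126399866948 shift(after) [ 157.41 -319.5   -57.75] shift(now) [ 157.23 -319.54  -57.98] 360.8222750067246 j [-0.67 -0.11  1.71 -0.    1.53  0.82] tcp [ 461.04 -332.    202.25]
```

Run:
```python
from fit import *
T=ctrl.get_image('top');S=ctrl.get_image('side')
def crop(im,x0,y0,w,h,W,H): return cv2.resize(im["pixels"][y0:y0+h,x0:x0+w],(W,H),interpolation=cv2.INTER_CUBIC)
a=np.hstack([crop(T,205,120,133,100,400,300),crop(S,310,155,133,100,400,300)])
b=np.hstack([crop(T,340,110,200,150,400,300),crop(S,320,330,200,150,400,300)])
cv2.imwrite("pics/fin.png",cv2.cvtColor(np.vstack([a,b]),cv2.COLOR_RGB2BGR))
```

```text
(no output)
```

View pics/fin.png

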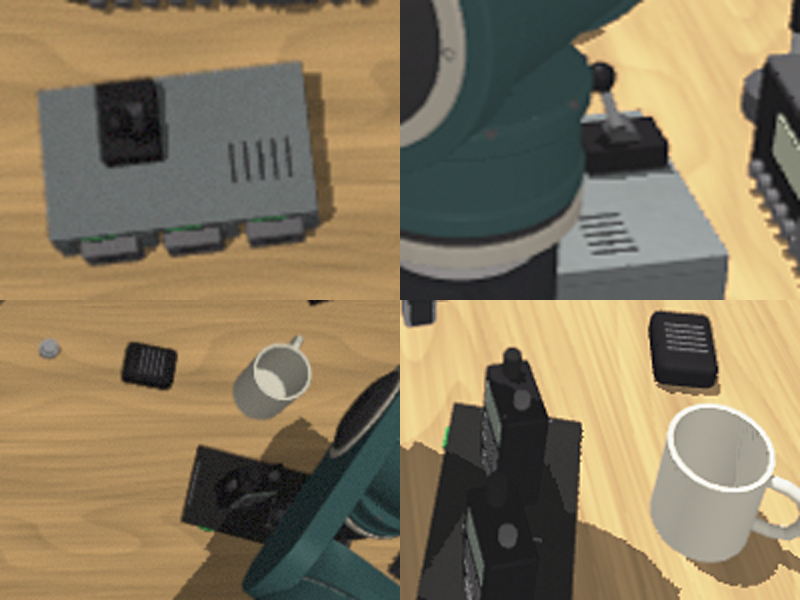

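All three packs show only their short tails. Both radios stand upright on the pad, the mug, mic and adaptor are undisturbed, and the lever still leans to the mouth. Now the switch.

```bash
python3 go.py 572.7 213.8 205 5.2 0 | cut -c1-140
python3 -m inch '[[[16,-37.3,0],[0,0,0],-1],[[16,-37.3,0],[0,0,0],-1],[[16,-37.3,0],[0,0,0],-1],[[16,-37.3,0],[0,0,0],-1],[[16,-37.3,0],[0,0,0],-1],[[16,-37.3,0],[0,0,0],-1],[[16,-37.3,0],[0,0,0],-1],[[16,-37.3,0],[0,0,0],-1],[[16,-37.3,0],[0,0,0],-1],[[16,-37.3,0],[0,0,0],-1]]'|grep pos
python3 -m inch '[[[0,-37,0],[0,0,0],-1],[[0,-37,0],[0,0,0],-1],[[0,-37,0],[0,0,0],-1],[[0,-30,0],[0,0,0],-1],[[0,0,0],[0,0,0],-1]]'|grep pos
python3 go.py 572.7 213.8 127 5.2 0
```

```text
turn [ 0.07 -0.05 -0.22] 0.23694421821364245 shift(after) [ 160.24 -533.3    -2.96] shift(now) [ 158.17 -533.91   -3.44] 556.8573574569282 j
tcp_pos: [588.8, 55.8, 201.8]
tcp_pos: [575.5, 198.7, 201.3]Traceback (most recent call last):
  File "go.py", line 10, in <module>
    ctrl.get_image("side"); L.append(ctrl.read_state())
    ~~~~~~~~~~~~~~^^^^^^^^
ValueError: 200 camera calls are used up
```

```bash
sed -i 's/ctrl.get_image("side"); //' go.py
python3 -m inch '[[[-1,-15,0],[0,0,0],-1],[[0,0,0],[0,0,0],-1],[[0,0,25],[0,0,0],-1],[[0,0,25],[0,0,0],-1],[[0,0,25],[0,0,0],-1],[[0,0,0],[0,0,0],-1]]'|grep -E 'pos|force'
python3 -m inch '[[[8,0,0],[0,0,0],-1],[[8,0,0],[0,0,0],-1],[[6,0,0],[0,0,0],-1],[[6,0,0],[0,0,0],-1],[[6,0,0],[0,0,0],-1],[[6,0,0],[0,0,0],-1]]'|grep -E 'pos|force'
python3 -m inch '[[[6,0,0],[0,0,0],-1],[[6,0,0],[0,0,0],-1],[[6,0,0],[0,0,0],-1],[[6,0,0],[0,0,0],-1]]'|grep -E 'pos|force'
```

```text
tcp_pos: [572.3, 207.6, 121.4]
contact_force: [-0.5, 0.5, -1.1]
gripper_force: 0.0
tcp_pos: [614.7, 212.4, 127.1]
contact_force: [-2.1, -1.7, 1.6]
gripper_force: 1.1
tcp_pos: [638.4, 214.5, 126.6]
contact_force: [-1.0, -0.3, 0.9]
gripper_force: 0.7
```

```bash
python3 -m inch '[[[5,-1.5,0],[0,0,0],-1],[[5,-1.5,0],[0,0,0],-1],[[4,0,0],[0,0,0],-1]]'|grep -E 'pos|force'
python3 -m inch '[[[3,0,0],[0,0,0],-1],[[3,0,0],[0,0,0],-1]]'|grep -E 'pos|force'
python3 -m inch '[[[2,0,0],[0,0,0],-1],[[2,0,0],[0,0,0],-1]]'|grep -E 'pos|force'
```

```text
tcp_pos: [651.9, 219.0, 126.3]
contact_force: [-1.2, 1.3, -0.8]
gripper_force: 0.6
tcp_pos: [657.6, 219.3, 126.3]
contact_force: [-0.6, -0.2, -0.8]
gripper_force: 0.7
tcp_pos: [661.0, 219.5, 126.3]
contact_force: [-17.6, -2.3, 1.5]
gripper_force: 8.7
```

```bash
python3 -m inch '[[[1,0,0],[0,0,0],-1],[[0.7,0,0],[0,0,0],-1]]'|grep -E 'pos|force'
python3 -m inch '[[[-10,0,0],[0,0,0],-1],[[-20,0,0],[0,0,0],-1],[[-20,0,0],[0,0,0],-1],[[0,0,-25],[0,0,0],-1],[[0,0,-25],[0,0,0],-1],[[0,0,-30],[0,0,0],-1],[[0,0,0],[0,0,0],-1],[[0,0,0],[0,0,0],-1]]'|grep -E '^t|pos|force'
```

```text
tcp_pos: [661.3, 219.5, 126.2]
contact_force: [-24.5, -5.0, 6.4]
gripper_force: 12.4
t: 76.48
tcp_pos: [613.9, 215.6, 208.9]
tcp_rot: [0.999, 0.043, 0.002, 0.0]
contact_force: [0.2, -0.2, 0.2]
gripper_force: 0.0
```

```bash
python3 -c "
from bench import ctrl;print(ctrl.finish_job())"
```

```text
the job is handed in; nothing more can be done
None
```

The job is handed in: all three packs are home in their bays, both radios stand upright on the pad, and the lever was pushed last until it hit its back stop. I confirmed the lever by contact force and position only, because the camera calls had run out by then.

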